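# Put the laundry refills back in their own drip trays

## Robot

A 7-joint arm with a two-finger parallel gripper is mounted at the origin on the work surface. World frame = base frame: x ahead of the robot, y to its left, z up, the work surface at z = 0. Lengths are in m, angles in rad, forces in N, time in s.
With the tool pointing down it reaches from about 0.4 to 0.85 m from the base axis. Payload 4.5 kg.
Tool frame: the origin (TCP) lies midway between the tips of the shut fingers; the grasp point (between the pads) lies r.grip_point_offset behind it (r.grip_point_offset is the distance from the TCP to the grasp point, in m); z points along the fingers, y is the line along which they close (so a half turn about z gives the same grasp; the last joint's range is limited). The gripper opens to 88 mm and grips with 3 to 60 N. Pads are 18 mm wide; open, the fingers measure 123 mm over their backs; the gripper's body (75 mm by 187 mm) begins 45 mm behind the grasp point.
Start: joints at [1.26, 0.689, -0.195, 1.565, 0.157, 0.902, -0.215], TCP at [0.211, -0.588, 0.239] pointing down, gripper open.
Joint ranges: [-3.01, 3.01], [-0.46, 2.08], [-1.47, 1.51], [0.13, 2.56], [-1, 4.14], [0.04, 2.09], [-2.66, 2.66]. Speed limits (rad/s): [2.57, 2.57, 3.14, 3.14, 3.14, 3.14, 3.14].

## Interface

Orientations are given as a unit quaternion [x, y, z, w].
In Python, from plant import r gives the robot as it stands.
- The arm moves only by the shell command python3 -m jog 'ROWS' [FORCE]. ROWS is JSON, a list of rows, each an object of numbers: "wx", "wy", "wz": the turn, a rotation vector about the world's x, y, z as a fraction of full scale; "dx", "dy", "dz": the shift along the world's x, y, z as a fraction of full scale; "hand": the closure, from 0 (fully open) to 1 (shut). In form: [{"wx": .., "wy": .., "wz": .., "dx": .., "dy": .., "dz": .., "hand": ..}, ...]. A call has 1 to 5 rows; each row shifts and turns the commanded pose from where the row before left it; what a row does not reach is not made up. Full scale, the value 1, is 0.25 m for a shift and 2 rad for a turn. A row lasts 1/12 s, in which the tool goes at most 41.7 mm and 7.16 degrees, less where a joint would pass 70% of its speed; a pose out of reach is approached as far as the arm can. A call with a number of a shift or a turn outside -1 to 1 is refused whole. A call with a gripper value outside its range is refused whole. The fingers move at their own pace and stop on an object; FORCE is the grip in N (left out, the last holds). Time passes only in rows, so rows that do not move let the fingers close. It gives the time, the measured TCP pose, the force, the opening and the grip force at its end, in the units of the state.
- r.get_state(): the state, without advancing time (a new reading comes with each control period).
- r.snapshot(name): name is "scene" or "side" or "wrist"; returns the picture (400x640x3 uint8, red, green, blue); there is no depth.
- r.camera_info(name): a dict with "mtx" (3x3 intrinsics, pixels), "R" (3x3) and "t" (3): a world point X has camera coordinates R X + t. Camera axes: x right, y down, z forward; pixel columns grow to the right and rows downward; lengths in m; the calibration is good to about 2 mm. A picture is of the moment at which its call begins: read the wrist's pose just before it. camera_info takes no time and is no camera call; for the wrist camera it gives the pose at the moment of the call.
- r.finish_job(): hands the job in; it is judged then, once.
Trained networks look in the newest picture that a camera, given by its name, has taken for a name from the list of things; names that differ only in an ending like _2 or _b are one class to them, and where a whole thing is asked for, a point or a joint stands for the part that bears it (a point fixed in the world has none). Each returns a list of dicts, best first, with "p" (0 to 1); they miss things now and then, are a little off and sometimes report something else, mostly with a low value. They report only what shows in the picture. A call takes as long as a camera call. They do not tell look-alikes from the thing itself.
- r.search_frame(camera, query): "bbox" ([left, top, right, bottom] in pixels, round what is visible of it).
- r.masks_of(camera, query): "region" (400x640 bool, what is visible of it) and "bbox" ([left, top, right, bottom] in pixels, round what is visible of it).
The state is a dict: "clock": time; "q": joint angles; "qd": joint speeds; "joint_torque": joint torques, N m; "tool_pos": TCP position; "eef_rot": TCP orientation; "contact_force": force on the tool from outside, world axes, zero at the start; "moment": the same for the moment, N m; "opening": opening from 0.0 (shut) to 1.0 (fully open); "finger_force": force on a finger pad.
Only numpy, scipy, OpenCV 4.12 (cv2) and the standard library are available. Lean on these libraries where they do the work, as an engineer would, in place of code of your own. Each camera call takes 0.05 s, during which the arm holds its last target. There are 200 camera calls.

## Task

The three laundry refills have been put back in each other's drip trays: using the empty rubber mat to park one of them, put the round bottle in the middle of the round tray, the square canister in the middle of the square tray and the flat flask in the middle of the oblong tray, lengthwise along it. Set each one down upright on the mat or on its tray's floor without dropping it or tipping it over, and leave the cup, the brush and the dish where they are.

Things in the scene. Friction and masses are not known exactly. Their poses are not given: they have to be found in the camera images.
- bottle: Loose round refill bottle, white plastic, 64 mm in diameter, sloping shoulder, 120 mm tall in all, about 0.3 kg. On top a round grey screw cap 38 mm in diameter and 28 mm high (from 92 to 120 mm), the place to grip it. Origin: centre of its underside; z up. Belongs in the round tray.
- canister: Loose square refill canister, white plastic, 60 x 60 mm, 106 mm tall in all, about 0.3 kg. On top a wide round grey lid 50 mm in diameter and 26 mm high (from 80 to 106 mm), the place to grip it. Origin: centre of its underside; z up. Belongs in the square tray.
- flask: Loose flat oblong refill flask, white plastic, 90 mm long (its x) by 44 mm (its y), 114 mm tall in all, about 0.3 kg. On top in the middle a square grey cap 30 x 30 mm and 28 mm high (from 86 to 114 mm), its sides parallel to those of the flask, the place to grip it. Origin: centre of its underside; z up. Belongs in the oblong tray.
- round_tray: Round steel drip tray fixed to the counter, 118 mm outside and 108 mm inside diameter, floor 4 mm thick, rim 10 mm above the counter. Origin: centre of its underside, on the counter; its inner floor is 4 mm above the origin. At the start the canister stands in it.
- square_tray: Square steel drip tray fixed to the counter, 118 x 118 mm outside, 108 x 108 mm inside, floor 4 mm thick, rim 10 mm above the counter. Origin: centre of its underside, on the counter; its inner floor is 4 mm above the origin. At the start the flask stands in it.
- oblong_tray: Oblong steel drip tray fixed to the counter, 128 mm long (its x) by 86 mm (its y) outside, 118 x 76 mm inside, floor 4 mm thick, rim 10 mm above the counter. Origin: centre of its underside, on the counter; its inner floor is 4 mm above the origin. At the start the bottle stands in it.
- mat: Flat black ribbed rubber mat without a rim, 120 x 120 mm, 4 mm thick, fixed to the counter, empty at the start: the parking place. Origin: centre of its underside, on the counter.
- cup: Loose clear plastic measuring cup, 56 mm in diameter, 45 mm high; to be left alone. Origin: centre of its underside.
- brush: Loose wooden laundry brush, 120 mm long (its x), 44 mm wide, 36 mm high; to be left alone. Origin: centre of its underside.
- dish: Loose white dish with brass tokens, 80 mm in diameter, 18 mm high; to be left alone. Origin: centre of its underside.
Mind the look-alikes: they are no part of the job. What is shaped like the canister but yellow is not meant. What is shaped like the bottle but purple is not meant.

How it is judged:
By the outcome, as a careful person would: the job done as asked, in the order asked, and still so for the second after the job is handed in, with the robot touching nothing.
It also fails if it takes over 115 s, if anything falls off the work surface, if the arm or the gripper's body presses on something with over 40 N, if the wrist force passes 120 N, or if a joint passes its speed limit or range.

## Working session

There is one attempt and no reset: what is moved stays moved. The work goes in short steps, Python scripts to look and compute and a shell command to move; the robot and the scene stay as the last step left them, time stands still between calls to the robot, and variables do not carry over. Pictures are saved under pics/ and viewed, at most 14 in all, crops included, and the job is handed in when it is done.

```bash
ls; mkdir -p pics; python3 - <<'E'
from plant import r
import cv2,numpy as np
s=r.get_state();print(s['clock'],s['tool_pos'],s['eef_rot'],s['opening'],r.grip_point_offset)
for c in ['scene','side','wrist']:
    im=r.snapshot(c);cv2.imwrite(f'pics/{c}0.png',im[:,:,::-1])
    i=r.camera_info(c);print(c,np.round(i['mtx'],1).tolist(),np.round(-i['R'].T@i['t'],3),np.round(i['R'],2).tolist())
    for q in ['bottle','canister','flask','round_tray','square_tray','oblong_tray','mat','cup','brush','dish']:
        print(q,[(round(d['p'],2),np.round(d['bbox']).astype(int).tolist()) for d in r.search_frame(c,q)[:3]])
E
```

```text
pics
0.0 [ 0.21096459 -0.58762056  0.23789807] [ 9.85170838e-01  1.71573574e-01 -2.50166131e-04 -9.30710309e-04] 0.9993935143220466 0.0187
scene [[431.1, 0.0, 319.2], [0.0, 431.1, 200.7], [0.0, 0.0, 1.0]] [0.816 0.545 0.766] [[-0.9, 0.43, 0.0], [0.32, 0.69, -0.65], [-0.28, -0.59, -0.76]]
bottle [(0.61, [363, 132, 391, 180]), (0.59, [325, 162, 357, 219])]
canister [(0.9, [216, 102, 245, 152]), (0.87, [232, 144, 264, 192]), (0.39, [311, 185, 377, 229])]
flask [(0.78, [272, 258, 325, 317])]
round_tray [(0.88, [224, 170, 275, 202]), (0.22, [232, 144, 260, 194])]
square_tray [(0.74, [257, 281, 339, 338])]
oblong_tray [(0.97, [308, 190, 377, 231]), (0.4, [222, 167, 272, 201])]
mat [(0.98, [280, 118, 327, 148])]
cup [(0.56, [310, 148, 331, 177]), (0.55, [232, 142, 262, 191]), (0.49, [271, 259, 325, 317])]
brush [(0.85, [360, 231, 415, 270])]
dish [(0.91, [242, 222, 283, 258])]
side [[472.7, 0.0, 313.7], [0.0, 472.7, 199.8], [0.0, 0.0, 1.0]] [-0.015  0.655  0.775] [[-0.78, -0.62, 0.0], [-0.41, 0.51, -0.76], [0.47, -0.59, -0.65]]
bottle [(0.96, [367, 180, 397, 231]), (0.67, [303, 172, 333, 226]), (0.64, [342, 166, 365, 192])]
canister [(0.83, [333, 98, 354, 138]), (0.68, [292, 120, 322, 163]), (0.53, [300, 172, 332, 224])]
flask [(0.65, [198, 179, 227, 234])]
round_tray [(0.89, [286, 147, 324, 173])]
square_tray []
oblong_tray [(0.97, [291, 195, 351, 236])]
mat [(0.83, [365, 150, 423, 183])]
cup [(0.97, [342, 168, 364, 196]), (0.42, [363, 150, 424, 184])]
brush [(0.88, [256, 233, 308, 276])]
dish [(0.9, [241, 174, 270, 193])]
wrist [[293.4, 0.0, 320.7], [0.0, 293.4, 198.6], [0.0, 0.0, 1.0]] [ 0.284 -0.563  0.385] [[0.34, -0.94, -0.0], [-0.9, -0.32, 0.29], [-0.28, -0.1, -0.96]]
bottle []
canister []
flask []
round_tray []
square_tray []
oblong_tray []
mat []
cup []
brush []
dish []
```

```bash
python3 - <<'E'
import cv2,numpy as np
a=cv2.imread('pics/scene0.png')[80:360,190:440];b=cv2.imread('pics/side0.png')[80:300,170:450]
cv2.imwrite('pics/a.png',cv2.resize(a,None,fx=2.1,fy=2.1,interpolation=2)[:600])
cv2.imwrite('pics/b.png',cv2.resize(b,None,fx=2.7,fy=2.7,interpolation=2)[:600])
E
```

```text
(no output)
```

View pics/a.png

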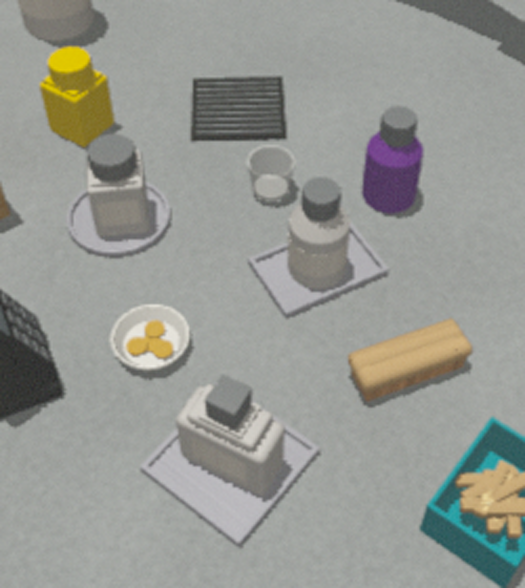

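View pics/b.png

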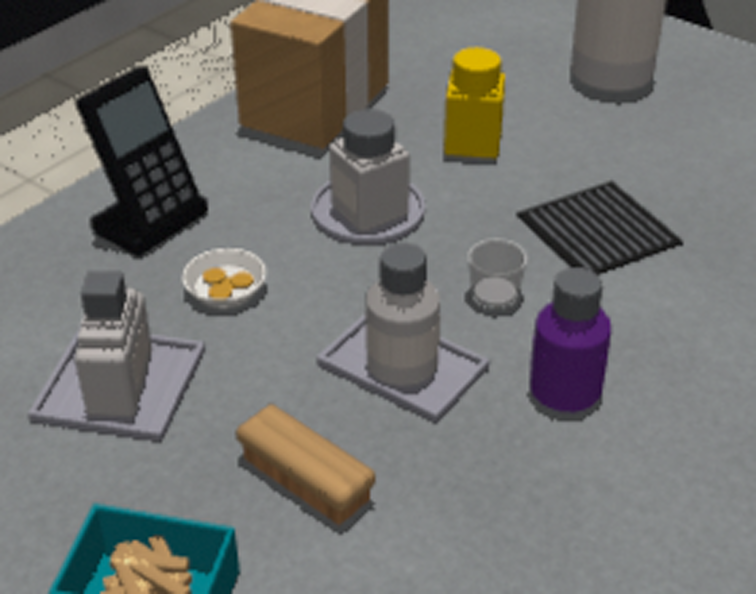

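The scene shows the canister in the round tray (px ≈ 243,165), the bottle in the oblong tray (≈ 342,185), the flask in the square tray (≈ 299,285) and the mat at ≈ 303,132. The side view agrees. The yellow and purple look-alikes stand apart. Next I'll fit outlines in both views.

```bash
cat > fit.py <<'E'
from plant import r
import cv2,numpy as np
from scipy.optimize import least_squares
A=np.linspace(0,2*np.pi,48,endpoint=False);D=np.c_[np.cos(A),np.sin(A)]
def proj(P,i):
    c=P@i['R'].T+i['t'];p=c@i['mtx'].T;return p[:,:2]/p[:,2:]
def rect(l,w): return np.array([[l,w],[-l,w],[-l,-w],[l,-w]])/2
def circ(d): return d/2*np.c_[np.cos(A),np.sin(A)]
def prism(b,z0,z1): return np.vstack([np.c_[b,np.full(len(b),z)] for z in (z0,z1)])
S={'bottle':prism(circ(.038),-.028,0),'canister':prism(circ(.05),-.026,0),'flask':prism(rect(.03,.03),-.028,0),
 'round_tray':prism(circ(.118),0,.01),'square_tray':prism(rect(.118,.118),0,.01),'oblong_tray':prism(rect(.128,.086),0,.01),'mat':prism(rect(.12,.12),0,.004)}
def pts(m):
    y,x=np.nonzero(m);p=np.c_[x,y].astype(float)
    return np.vstack([p+[a,b] for a in(-.5,.5) for b in(-.5,.5)])
def fit(name,obs,x0):  # obs: list of (cam info, mask); x=[x,y,yaw,z]
    H=[(i,(pts(m)@D.T).max(0)) for i,m in obs]
    rnd=name in('bottle','canister','round_tray')
    def f(x):
        c,s=np.cos(x[2]),np.sin(x[2]);R=np.array([[c,-s,0],[s,c,0],[0,0,1]])
        P=S[name]@R.T+[x[0],x[1],x[3]]
        return np.concatenate([(proj(P,i)@D.T).max(0)-h for i,h in H]+[[x[2]-x0[2]] if rnd else []])
    best=None
    for y in ([0] if rnd else np.arange(-1.5,1.6,.3)):
        o=least_squares(f,[x0[0],x0[1],y,x0[3]],loss='soft_l1',f_scale=.7,x_scale=[.01,.01,.1,.01])
        if best is None or o.cost<best.cost: best=o
    return best.x,np.sqrt(np.mean(best.fun**2))
def ray(i,uv,z):
    d=i['R'].T@np.linalg.solve(i['mtx'],[uv[0],uv[1],1]);c=-i['R'].T@i['t'];return c+d*(z-c[2])/d[2]
def comp(m,uv):
    n,l=cv2.connectedComponents(m.astype(np.uint8),connectivity=4);u,v=map(int,uv);return l==l[v,u] if m[v,u] else m*0
def cap(im,uv,th=105):
    return comp(im.max(2)<th,uv)
E
python3 - <<'E'
from fit import *
seed={'bottle':[(343,176),(319.5,180)],'canister':[(243,155),(306,130)],'flask':[(299,270),(208,189)]}
box={'round_tray':[(247,180),(306,158)],'square_tray':[(299,300),(213,222)],'oblong_tray':[(342,205),(319,216)],'mat':[(303,132),(392,165)]}
cams=['scene','side'];im={c:r.snapshot(c) for c in cams};I={c:r.camera_info(c) for c in cams}
V={c:im[c].copy() for c in cams}
for n in S:
    obs=[]
    for k,c in enumerate(cams):
        if n in seed: m=cap(im[c],seed[n][k])
        else:
            L=[d for d in r.masks_of(c,n) if d['bbox'][0]<box[n][k][0]<d['bbox'][2] and d['bbox'][1]<box[n][k][1]<d['bbox'][3] and d['p']>.5]
            m=L[0]['region'] if L else np.zeros((400,640),bool)
        print(n,c,m.sum(),im[c][m].mean(0).round() if m.any() else '')
        if m.any() and m.sum()<6000: obs.append((I[c],m)); V[c][m]=V[c][m]//2+np.array([127,0,0],np.uint8) if n in('round_tray','square_tray','oblong_tray') else V[c][m]//2+np.array([0,127,0],np.uint8)
    x0=ray(I['scene'],(seed.get(n) or box[n])[0],.11 if n in seed else 0)
    if obs:
        x,e=fit(n,obs,[x0[0],x0[1],0,x0[2]]);print('  ',np.round(x,4),'rms px',round(e,2),len(obs))
a=cv2.resize(V['scene'][80:360,190:440],None,fx=1.6,fy=1.6,interpolation=0);b=cv2.resize(V['side'][80:300,170:450],None,fx=1.4,fy=1.4,interpolation=0)
o=np.zeros((450,800,3),np.uint8);o[:448,:400]=a;o[:308,400:792]=b;cv2.imwrite('pics/m.png',o[:,:,::-1])
E
```

```text
bottle scene 0 
bottle side 236 [67. 67. 68.]
   [0.4569 0.0407 0.1529 0.1696] rms px 0.67 1
canister scene 0 
canister side 46685 [36. 35. 35.]
flask scene 0 
flask side 196 [61. 62. 63.]
   [0.7001 0.1439 0.5565 0.09  ] rms px 1.17 1
round_tray scene 754 [153. 152. 155.]
round_tray side 477 [111. 110. 116.]
   [ 0.6692 -0.1728  0.0674  0.0029] rms px 1.0 2
square_tray scene 1753 [168. 167. 170.]
square_tray side 1153 [127. 125. 133.]
   [6.757e-01 1.621e-01 4.606e-01 2.000e-04] rms px 4.7 2
oblong_tray scene 956 [159. 158. 161.]
oblong_tray side 749 [126. 124. 132.]
   [ 4.966e-01 -1.180e-02  4.930e-02  1.000e-04] rms px 2.07 2
mat scene 1268 [88. 89. 86.]
mat side 1196 [55. 55. 56.]
   [ 0.4664 -0.2938  1.1703  0.0046] rms px 0.97 2
```

View pics/m.png

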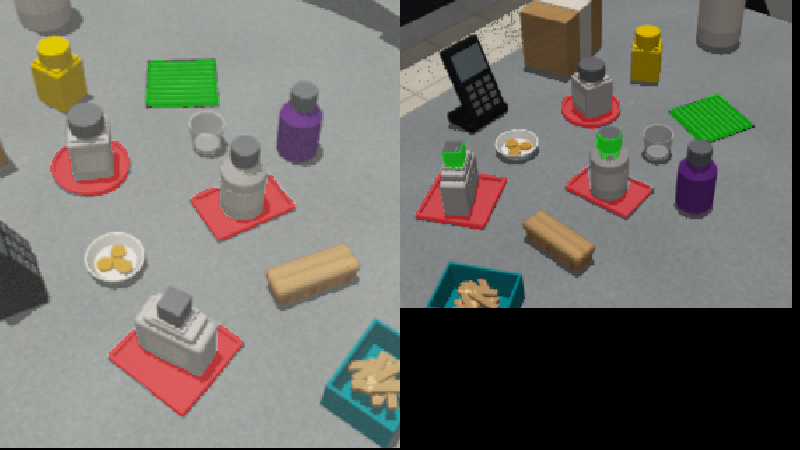

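The tray and mat masks sit right. The caps are missed in the scene view because it is brighter there, and the objects hide some back corners. I'll move over the area for a wrist view and refit robustly.

```bash
python3 -m jog '[{"dz":0.16},{"dz":0.16},{"dz":0.16},{"dz":0.16},{"dz":0.16}]' && python3 -m jog '[{"dx":0.08,"dy":0.13},{"dx":0.08,"dy":0.13},{"dx":0.08,"dy":0.13},{"dx":0.08,"dy":0.13},{"dx":0.08,"dy":0.13}]' && python3 -m jog '[{"dx":0.08,"dy":0.13},{"dx":0.08,"dy":0.13},{"dx":0.08,"dy":0.13},{"dx":0.08,"dy":0.13},{"dx":0.08,"dy":0.13}]' && python3 -m jog '[{"dx":0.08,"dy":0.13},{"dx":0.08,"dy":0.13},{"dx":0.08,"dy":0.13},{},{}]'
python3 - <<'E'
from fit import *
im=r.snapshot('wrist');i=r.camera_info('wrist');cv2.imwrite('pics/w1.png',im[:,:,::-1])
print(-i['R'].T@i['t'])
for q in S: print(q,[(round(d['p'],2),np.round(d['bbox']).astype(int).tolist()) for d in r.search_frame('wrist',q)[:3]])
a=cv2.imread('pics/scene0.png');
for u,v in [(343,170),(343,176),(345,190),(243,150),(243,158),(299,268),(303,275),(290,240)]: print((u,v),a[v,u],end=' ')
E
```

```text
[ 0.28377379 -0.56342437  0.38459388]
bottle []
canister []
flask []
round_tray []
square_tray []
oblong_tray []
mat []
(343, 170) [135 135 133] (343, 176) [126 127 127] (345, 190) [164 170 172] (243, 150) [129 132 129] (243, 158) [121 124 122] (299, 268) [137 138 137] (303, 275) [94 98 97] (290, 240) [162 165 161] invalid input
```

View pics/w1.png

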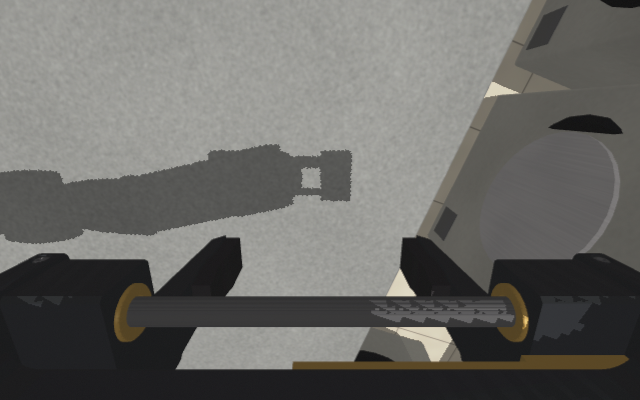

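The picture shows only bare counter, since the call was refused and the arm didn't move. Rows probably need all seven keys.

```bash
python3 -m jog '[{"wx":0,"wy":0,"wz":0,"dx":0,"dy":0,"dz":0.16,"hand":0},{"wx":0,"wy":0,"wz":0,"dx":0,"dy":0,"dz":0.16,"hand":0},{"wx":0,"wy":0,"wz":0,"dx":0,"dy":0,"dz":0.16,"hand":0},{"wx":0,"wy":0,"wz":0,"dx":0,"dy":0,"dz":0.16,"hand":0},{"wx":0,"wy":0,"wz":0,"dx":0,"dy":0,"dz":0.16,"hand":0}]' 10
```

```text
clock: 2.97
tool_pos: [0.2111, -0.5878, 0.441]
eef_rot: [0.985, 0.172, 0.0, 0.0]
contact_force: [-0.6, -0.4, 0.3]
opening: 1.0
finger_force: 0.0
```

```bash
python3 -m jog '[{"wx":0,"wy":0,"wz":0,"dx":0.08,"dy":0.13,"dz":0,"hand":0},{"wx":0,"wy":0,"wz":0,"dx":0.08,"dy":0.13,"dz":0,"hand":0},{"wx":0,"wy":0,"wz":0,"dx":0.08,"dy":0.13,"dz":0,"hand":0},{"wx":0,"wy":0,"wz":0,"dx":0.08,"dy":0.13,"dz":0,"hand":0},{"wx":0,"wy":0,"wz":0,"dx":0.08,"dy":0.13,"dz":0,"hand":0}]' && python3 -m jog '[{"wx":0,"wy":0,"wz":0,"dx":0.08,"dy":0.13,"dz":0,"hand":0},{"wx":0,"wy":0,"wz":0,"dx":0.08,"dy":0.13,"dz":0,"hand":0},{"wx":0,"wy":0,"wz":0,"dx":0.08,"dy":0.13,"dz":0,"hand":0},{"wx":0,"wy":0,"wz":0,"dx":0.08,"dy":0.13,"dz":0,"hand":0},{"wx":0,"wy":0,"wz":0,"dx":0.08,"dy":0.13,"dz":0,"hand":0}]' && python3 -m jog '[{"wx":0,"wy":0,"wz":0,"dx":0.08,"dy":0.13,"dz":0,"hand":0},{"wx":0,"wy":0,"wz":0,"dx":0.08,"dy":0.13,"dz":0,"hand":0},{"wx":0,"wy":0,"wz":0,"dx":0.08,"dy":0.13,"dz":0,"hand":0},{"wx":0,"wy":0,"wz":0,"dx":0.08,"dy":0.13,"dz":0,"hand":0},{"wx":0,"wy":0,"wz":0,"dx":0,"dy":0,"dz":0,"hand":0}]'
python3 - <<'E'
from fit import *
im=r.snapshot('wrist');i=r.camera_info('wrist');cv2.imwrite('pics/w2.png',im[:,:,::-1])
np.savez('w2.npz',**i)
print(-i['R'].T@i['t'])
for q in S: print(q,[(round(d['p'],2),np.round(d['bbox']).astype(int).tolist()) for d in r.search_frame('wrist',q)[:3]])
E
```

```text
clock: 3.38
tool_pos: [0.3118, -0.424, 0.4389]
eef_rot: [0.985, 0.171, 0.0, 0.0]
contact_force: [0.6, -0.2, -0.5]
opening: 1.001
finger_force: 0.0
clock: 3.8
tool_pos: [0.4118, -0.2615, 0.439]
eef_rot: [0.985, 0.171, 0.0, 0.0]
contact_force: [1.1, -0.2, 1.4]
opening: 1.002
finger_force: 0.0
clock: 4.22
tool_pos: [0.4947, -0.1242, 0.439]
eef_rot: [0.984, 0.178, 0.002, -0.003]
contact_force: [0.2, 0.7, 0.5]
opening: 1.005
finger_force: 0.0
[ 0.56504383 -0.10337065  0.58478601]
bottle [(0.93, [239, 110, 284, 149]), (0.68, [256, 188, 291, 232])]
canister [(0.76, [359, 41, 418, 95]), (0.62, [445, 88, 505, 130])]
flask [(0.91, [167, 0, 217, 14])]
round_tray [(0.88, [351, 33, 411, 104])]
square_tray [(0.93, [168, 2, 241, 36])]
oblong_tray [(0.6, [243, 92, 294, 164]), (0.23, [241, 110, 279, 147])]
mat [(0.98, [355, 150, 435, 229])]
```

View pics/w2.png

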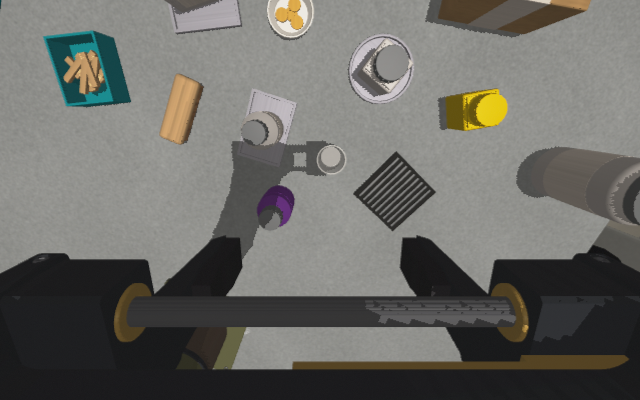

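The wrist view shows the bottle and oblong tray (≈ 265,125), the canister and round tray (≈ 380,70) and the mat (≈ 395,190). The flask's square tray is only partly in view at the top. I'll fit with three views.

```bash
sed -i "s/soft_l1',f_scale=.7/cauchy',f_scale=.6/" fit.py; cat >> fit.py <<'E'
def cap(im,uv,th,w=22):
    m=im.max(2)<th;k=np.zeros_like(m);u,v=map(int,uv);k[v-w:v+w,u-w:u+w]=1
    m=cv2.morphologyEx((m&k).astype(np.uint8),cv2.MORPH_OPEN,np.ones((3,3),np.uint8))>0
    return comp(m,uv)
def clean(m):
    n,l,s,_=cv2.connectedComponentsWithStats(m.astype(np.uint8));return np.isin(l,[k for k in range(1,n) if s[k,4]>25])
E
python3 - <<'E'
from fit import *
cams=['scene','side','wrist'];I={c:r.camera_info(c) for c in cams};I['wrist']=dict(np.load('w2.npz'))
I0=r.camera_info('wrist');print(-I0['R'].T@I0['t'])
I['wrist']=I0
old={c:cv2.imread(f'pics/{f}.png')[:,:,::-1] for c,f in zip(cams,['scene0','side0','w2'])}
seed={'bottle':[(343,176),(319,180),None],'canister':[(243,155),(306,130),(391,63)],'flask':[(299,271),(208,189),None]}
TH=[148,105,150]
box={'round_tray':[(247,180),(306,158),(380,68)],'square_tray':[(299,300),(213,222),(205,20)],'oblong_tray':[(342,205),(319,216),(268,128)],'mat':[(303,132),(392,165),(395,190)]}
new={c:r.snapshot(c) for c in cams}
V={c:old[c].copy() for c in cams}
for n in S:
    obs=[];info=[]
    for k,c in enumerate(cams):
        m=np.zeros((400,640),bool)
        if n in seed:
            if seed[n][k]: m=cap(old[c],seed[n][k],TH[k])
        elif not(n=='square_tray' and c=='wrist'):
            L=[d for d in r.masks_of(c,n) if d['bbox'][0]<box[n][k][0]<d['bbox'][2] and d['bbox'][1]<box[n][k][1]<d['bbox'][3] and d['p']>.5]
            if L: m=clean(L[0]['region'])
        info.append(int(m.sum()))
        if m.any(): obs.append((I[c],m));V[c][m]=V[c][m]//2+np.array([127,0,0],np.uint8)
    x0=ray(I['scene'],(seed.get(n) or box[n])[0],.11 if n in seed else 0)
    x,e=fit(n,obs,[x0[0],x0[1],0,x0[2]]);print(n,np.round(x,4),'rms px',round(e,2),info)
    P=S[n];R=cv2.Rodrigues(np.array([0,0,x[2]]))[0];P=P@R.T+[x[0],x[1],x[3]]
    for c in cams: cv2.polylines(V[c],[cv2.convexHull(np.round(proj(P,I[c])).astype(np.int32))],True,(0,255,255),1)
o=np.zeros((600,800,3),np.uint8)
a=V['scene'][95:355,200:420];b=V['side'][95:265,180:440];d=V['wrist'][0:240,150:450]
o[:520,:440]=cv2.resize(a,None,fx=2,fy=2,interpolation=0)
o[:234,440:798]=cv2.resize(b,(358,234),interpolation=0);o[240:528,440:800]=cv2.resize(d,(360,288),interpolation=0)
cv2.imwrite('pics/m2.png',o[:,:,::-1])
E
```

```text
[ 0.56328656 -0.11000633  0.58461755]
bottle [ 0.4945 -0.0069 -0.0266  0.1196] rms px 1.49 [388, 218, 0]
canister [ 0.6623 -0.1743 -0.3767  0.1027] rms px 10.24 [851, 873, 1273]
flask [ 0.6737  0.1637 -0.9247  0.1181] rms px 1.53 [421, 184, 0]
round_tray [ 0.669  -0.1736 -0.0456  0.003 ] rms px 0.85 [698, 444, 1843]
square_tray [0.676  0.1617 0.4638 0.0009] rms px 4.81 [1764, 1196, 0]
oblong_tray [ 0.4966 -0.0108  0.0573  0.0005] rms px 1.45 [1004, 828, 1807]
mat [ 0.4658 -0.2941  1.1714  0.0024] rms px 0.92 [1347, 1214, 3378]
```

View pics/m2.png

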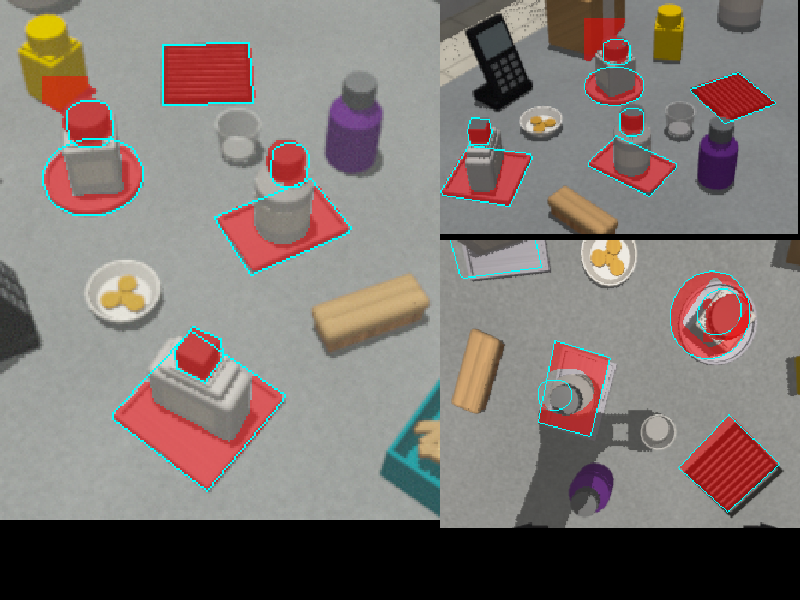

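The tray and mat fits line up with the pictures: round (0.669, −0.174), square (0.676, 0.162), oblong (0.497, −0.011) and mat (0.466, −0.294), all at z ≈ 0. The cap masks leaked into shadow, so I'll fit the whole containers instead, along with the nearby obstacles.

```bash
cat >> fit.py <<'E'
W={'bottle':np.vstack([prism(circ(.064),0,.072),prism(circ(.038),.1,.12)]),'canister':np.vstack([prism(rect(.058,.058),0,.074),prism(circ(.05),.09,.106)]),
 'flask':np.vstack([prism(rect(.088,.042),0,.07),prism(rect(.03,.03),.09,.114)])}
S.update({k+'_w':v for k,v in W.items()})
for k in S:
    pass
E
sed -i "s/rnd=name in('bottle','canister','round_tray')/rnd=name in('bottle','canister','round_tray','bottle_w')/" fit.py
python3 - <<'E'
from fit import *
cams=['scene','side','wrist'];I={c:r.camera_info(c) for c in cams}
new={c:r.snapshot(c) for c in cams};cv2.imwrite('pics/w3.png',new['wrist'][:,:,::-1]);np.savez('w3.npz',**I['wrist'])
V={c:new[c].copy() for c in cams}
g={'bottle':(.4945,-.0069),'canister':(.666,-.172),'flask':(.6737,.1637)}
for n in g:
    obs=[];info=[]
    for c in cams:
        if n=='flask' and c=='wrist': continue
        p=proj(np.array([[*g[n],.06]]),I[c])[0]
        L=sorted([(np.linalg.norm(np.mean(np.reshape(d['bbox'],(2,2)),0)-p),k,d) for k,d in enumerate(r.masks_of(c,n)) if d['p']>.3])
        if L and L[0][0]<18: m=clean(L[0][2]['region']);obs.append((I[c],m));V[c][m]=V[c][m]//2+np.array([127,0,0],np.uint8);info.append((c,int(m.sum()),round(L[0][2]['p'],2)))
    x,e=fit(n+'_w',obs,[*g[n],0,.004]);print(n,np.round(x,4),round(e,2),info)
    R=cv2.Rodrigues(np.array([0,0,x[2]]))[0];P=W[n]@R.T+[x[0],x[1],x[3]]
    for c in cams: cv2.polylines(V[c],[cv2.convexHull(np.round(proj(P,I[c])).astype(np.int32))],True,(0,255,255),1)
q=lambda n,c,uv,z:print(n,ray(I[c],uv,z).round(3))
q('purple base','side',(170+568/2.7,80+395/2.7),0);q('yellow','side',(170+473/2.7,80+140/2.7),0)
q('phone base','side',(170+150/2.7,80+225/2.7),0);q('roll','side',(170+612/2.7,80+80/2.7),0);q('box near corner','side',(170+320/2.7,80+150/2.7),0);q('cup','side',(170+495/2.7,80+295/2.7),0)
q('dish','side',(170+225/2.7,80+290/2.7),0);q('brush','side',(170+300/2.7,80+475/2.7),.02)
# phone height: top pixel in side and scene bases
b=ray(I['side'],(170+150/2.7,80+225/2.7),0);print('phone top if above base', [ (z,proj(np.array([[b[0],b[1],z]]),I['side'])[0].round()) for z in (.1,.15,.2)],'observed',(220,107))
o=np.zeros((600,800,3),np.uint8)
o[:520,:440]=cv2.resize(V['scene'][95:355,200:420],None,fx=2,fy=2,interpolation=0)
o[:234,440:798]=cv2.resize(V['side'][95:265,180:440],(358,234),interpolation=0);o[240:528,440:800]=cv2.resize(V['wrist'][0:240,150:450],(360,288),interpolation=0)
cv2.imwrite('pics/m3.png',o[:,:,::-1])
E
```

```text
bottle [ 0.4974 -0.0109  0.0491  0.0072] 0.41 [('scene', 1256, 0.86), ('side', 1217, 0.97), ('wrist', 1324, 0.7)]
canister [ 0.6651 -0.1713  1.2739  0.0084] 0.64 [('scene', 1195, 0.88), ('side', 1091, 0.88), ('wrist', 1848, 0.71)]
flask [0.6738 0.163  2.2345 0.0042] 1.25 [('scene', 1960, 0.59), ('side', 1189, 0.77)]
purple base [ 0.36  -0.073  0.   ]
yellow [ 0.663 -0.355  0.   ]
phone base [ 0.828 -0.019  0.   ]
roll [ 0.61  -0.566  0.   ]
box near corner [ 0.784 -0.233  0.   ]
cup [ 0.489 -0.146  0.   ]
dish [0.696 0.009 0.   ]
brush [0.468 0.157 0.02 ]
phone top if above base [(0.1, array([221., 132.])), (0.15, array([218., 116.])), (0.2, array([216.,  98.]))] observed (220, 107)
```

View pics/m3.png

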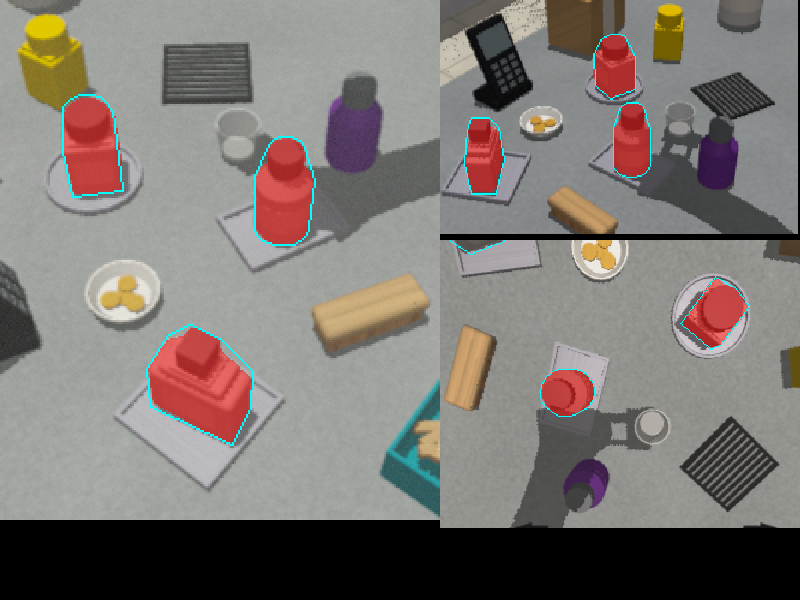

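The fits agree with the pictures: bottle (0.497, −0.011), canister (0.665, −0.171, yaw −0.297 mod 90°) and flask (0.674, 0.163, yaw −0.91). All bases come out at about 4–8 mm, which matches the tray floors. I'll move above the bottle first.

```bash
python3 -m jog '[{"wx":0,"wy":0,"wz":0,"dx":0.008,"dy":0.122,"dz":-0.08,"hand":0},{"wx":0,"wy":0,"wz":0,"dx":0.008,"dy":0.122,"dz":-0.08,"hand":0},{"wx":0,"wy":0,"wz":0,"dx":0.004,"dy":0.122,"dz":-0.08,"hand":0},{"wx":0,"wy":0,"wz":0,"dx":0.004,"dy":0.122,"dz":-0.08,"hand":0},{"wx":0,"wy":0,"wz":0,"dx":0,"dy":0,"dz":-0.15,"hand":0}]' && python3 -m jog '[{"wx":0,"wy":0,"wz":0,"dx":0,"dy":0,"dz":-0.15,"hand":0},{"wx":0,"wy":0,"wz":0,"dx":0,"dy":0,"dz":-0.15,"hand":0},{"wx":0,"wy":0,"wz":0,"dx":0,"dy":0,"dz":-0.15,"hand":0},{"wx":0,"wy":0,"wz":0,"dx":0,"dy":0,"dz":-0.1,"hand":0},{"wx":0,"wy":0,"wz":0,"dx":0,"dy":0,"dz":0,"hand":0}]'
```

```text
clock: 6.28
tool_pos: [0.4996, -0.0032, 0.3233]
eef_rot: [0.984, 0.176, 0.005, -0.002]
contact_force: [1.6, 0.3, -0.3]
opening: 1.001
finger_force: 0.0
clock: 6.7
tool_pos: [0.4941, -0.0115, 0.1796]
eef_rot: [0.985, 0.172, -0.005, -0.0]
contact_force: [-0.5, -0.2, 0.3]
opening: 0.996
finger_force: 0.0
```

```bash
python3 -m jog '[{"wx":0,"wy":0,"wz":0,"dx":0,"dy":0,"dz":-0.1,"hand":0},{"wx":0,"wy":0,"wz":0,"dx":0,"dy":0,"dz":-0.1,"hand":0},{"wx":0,"wy":0,"wz":0,"dx":0,"dy":0,"dz":-0.08,"hand":0},{"wx":0,"wy":0,"wz":0,"dx":0,"dy":0,"dz":-0.04,"hand":0},{"wx":0,"wy":0,"wz":0,"dx":0,"dy":0,"dz":0,"hand":0}]' && python3 -m jog '[{"wx":0,"wy":0,"wz":0,"dx":0,"dy":0,"dz":0,"hand":0},{"wx":0,"wy":0,"wz":0,"dx":0,"dy":0,"dz":0,"hand":0}]'
python3 - <<'E'
from fit import *
im=r.snapshot('wrist');im2=r.snapshot('side')
o=np.zeros((400,800,3),np.uint8);o[:,:400]=cv2.resize(im[150:350,220:420],(400,400));o[:,400:]=cv2.resize(im2[100:260,240:400],(400,400))
cv2.imwrite('pics/g1.png',o[:,:,::-1])
E
```

```text
clock: 7.12
tool_pos: [0.4974, -0.0112, 0.1033]
eef_rot: [0.985, 0.172, -0.001, 0.0]
contact_force: [-0.3, -0.6, -0.5]
opening: 0.997
finger_force: 0.0
clock: 7.28
tool_pos: [0.4986, -0.0111, 0.1052]
eef_rot: [0.985, 0.171, 0.001, 0.0]
contact_force: [-0.5, 0.1, 0.0]
opening: 1.002
finger_force: 0.0
```

View pics/g1.png

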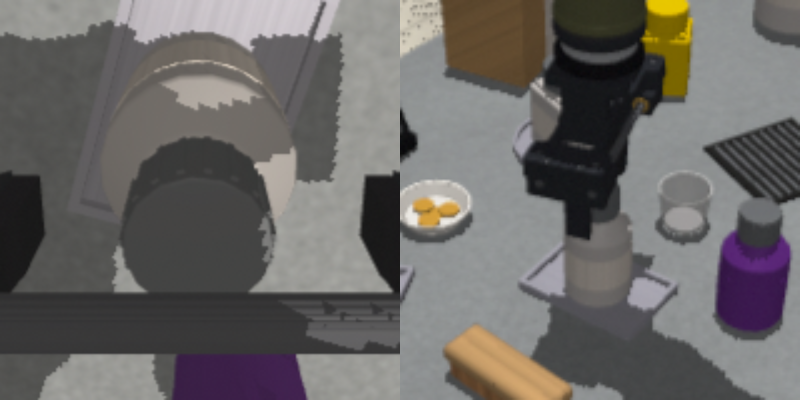

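The cap sits midway between the open fingers and the side view is clear. I'll go 7 mm lower and close.

```bash
python3 -m jog '[{"wx":0,"wy":0,"wz":0,"dx":0,"dy":0,"dz":-0.03,"hand":0},{"wx":0,"wy":0,"wz":0,"dx":0,"dy":0,"dz":0,"hand":1},{"wx":0,"wy":0,"wz":0,"dx":0,"dy":0,"dz":0,"hand":1},{"wx":0,"wy":0,"wz":0,"dx":0,"dy":0,"dz":0,"hand":1},{"wx":0,"wy":0,"wz":0,"dx":0,"dy":0,"dz":0,"hand":1}]' 20 && python3 -m jog '[{"wx":0,"wy":0,"wz":0,"dx":0,"dy":0,"dz":0,"hand":1},{"wx":0,"wy":0,"wz":0,"dx":0,"dy":0,"dz":0,"hand":1},{"wx":0,"wy":0,"wz":0,"dx":0,"dy":0,"dz":0,"hand":1},{"wx":0,"wy":0,"wz":0,"dx":0,"dy":0,"dz":0,"hand":1}]'
```

```text
clock: 7.8
tool_pos: [0.4973, -0.0112, 0.0963]
eef_rot: [0.985, 0.172, -0.0, 0.0]
contact_force: [-0.2, 0.5, 0.1]
opening: 0.721
finger_force: 0.0
clock: 8.13
tool_pos: [0.4973, -0.0111, 0.0963]
eef_rot: [0.985, 0.172, 0.0, -0.0]
contact_force: [-0.6, 0.9, -0.9]
opening: 0.428
finger_force: 20.1
```

```bash
python3 -m jog '[{"wx":0,"wy":0,"wz":0,"dx":0,"dy":0,"dz":0.04,"hand":1},{"wx":0,"wy":0,"wz":0,"dx":0,"dy":0,"dz":0.1,"hand":1},{"wx":0,"wy":0,"wz":0,"dx":0,"dy":0,"dz":0.1,"hand":1},{"wx":0,"wy":0,"wz":0,"dx":0,"dy":0,"dz":0.1,"hand":1},{"wx":0,"wy":0,"wz":0,"dx":0,"dy":0,"dz":0.06,"hand":1}]' && python3 -m jog '[{"wx":0,"wy":0,"wz":0,"dx":-0.012,"dy":-0.06,"dz":0,"hand":1},{"wx":0,"wy":0,"wz":0,"dx":-0.012,"dy":-0.12,"dz":0,"hand":1},{"wx":0,"wy":0,"wz":0,"dx":-0.012,"dy":-0.12,"dz":0,"hand":1},{"wx":0,"wy":0,"wz":0,"dx":-0.012,"dy":-0.12,"dz":0,"hand":1},{"wx":0,"wy":0,"wz":0,"dx":-0.012,"dy":-0.12,"dz":0,"hand":1}]' && python3 -m jog '[{"wx":0,"wy":0,"wz":0,"dx":-0.012,"dy":-0.12,"dz":0,"hand":1},{"wx":0,"wy":0,"wz":0,"dx":-0.012,"dy":-0.12,"dz":0,"hand":1},{"wx":0,"wy":0,"wz":0,"dx":-0.012,"dy":-0.12,"dz":0,"hand":1},{"wx":0,"wy":0,"wz":0,"dx":-0.012,"dy":-0.12,"dz":0,"hand":1},{"wx":0,"wy":0,"wz":0,"dx":-0.012,"dy":-0.06,"dz":0,"hand":1}]' && python3 -m jog '[{"wx":0,"wy":0,"wz":0,"dx":0,"dy":-0.05,"dz":0,"hand":1},{"wx":0,"wy":0,"wz":0,"dx":0,"dy":0,"dz":0,"hand":1},{"wx":0,"wy":0,"wz":0,"dx":0,"dy":0,"dz":0,"hand":1}]'
```

```text
clock: 8.55
tool_pos: [0.4975, -0.0112, 0.198]
eef_rot: [0.985, 0.172, 0.001, 0.0]
contact_force: [1.0, 0.0, -3.7]
opening: 0.428
finger_force: 20.0
clock: 8.97
tool_pos: [0.4812, -0.1475, 0.1958]
eef_rot: [0.985, 0.172, -0.001, -0.0]
contact_force: [-0.4, 0.4, -3.5]
opening: 0.425
finger_force: 20.0
clock: 9.38
tool_pos: [0.4654, -0.2861, 0.1955]
eef_rot: [0.986, 0.169, -0.001, 0.001]
contact_force: [0.4, -0.4, -2.9]
opening: 0.425
finger_force: 20.0
clock: 9.63
tool_pos: [0.4672, -0.293, 0.1959]
eef_rot: [0.985, 0.172, -0.0, -0.001]
contact_force: [-0.5, 0.9, -3.6]
opening: 0.425
finger_force: 20.0
```

```bash
python3 -m jog '[{"wx":0,"wy":0,"wz":0,"dx":0,"dy":0,"dz":-0.06,"hand":1},{"wx":0,"wy":0,"wz":0,"dx":0,"dy":0,"dz":-0.12,"hand":1},{"wx":0,"wy":0,"wz":0,"dx":0,"dy":0,"dz":-0.12,"hand":1},{"wx":0,"wy":0,"wz":0,"dx":0,"dy":0,"dz":-0.05,"hand":1},{"wx":0,"wy":0,"wz":0,"dx":0,"dy":0,"dz":-0.02,"hand":1}]' && python3 -m jog '[{"wx":0,"wy":0,"wz":0,"dx":0,"dy":0,"dz":-0.008,"hand":1},{"wx":0,"wy":0,"wz":0,"dx":0,"dy":0,"dz":-0.004,"hand":1},{"wx":0,"wy":0,"wz":0,"dx":0,"dy":0,"dz":-0.004,"hand":1},{"wx":0,"wy":0,"wz":0,"dx":0,"dy":0,"dz":0,"hand":1}]'
```

```text
clock: 10.05
tool_pos: [0.4666, -0.2903, 0.1015]
eef_rot: [0.985, 0.173, -0.002, -0.002]
contact_force: [-0.1, -1.1, -3.5]
opening: 0.424
finger_force: 20.0
clock: 10.38
tool_pos: [0.4681, -0.2937, 0.1007]
eef_rot: [0.985, 0.172, 0.001, 0.001]
contact_force: [1.2, 0.2, -3.2]
opening: 0.423
finger_force: 20.0
```

```bash
python3 -m jog '[{"wx":0,"wy":0,"wz":0,"dx":0,"dy":0,"dz":-0.004,"hand":1},{"wx":0,"wy":0,"wz":0,"dx":0,"dy":0,"dz":-0.004,"hand":1},{"wx":0,"wy":0,"wz":0,"dx":0,"dy":0,"dz":0,"hand":1}]' && python3 -m jog '[{"wx":0,"wy":0,"wz":0,"dx":0,"dy":0,"dz":-0.004,"hand":1},{"wx":0,"wy":0,"wz":0,"dx":0,"dy":0,"dz":0,"hand":1}]'
```

```text
clock: 10.63
tool_pos: [0.4673, -0.2939, 0.098]
eef_rot: [0.985, 0.171, 0.0, 0.0]
contact_force: [-1.5, 0.1, -4.1]
opening: 0.425
finger_force: 20.0
clock: 10.8
tool_pos: [0.4672, -0.2938, 0.0967]
eef_rot: [0.985, 0.171, 0.0, 0.0]
contact_force: [0.3, -0.4, -3.4]
opening: 0.424
finger_force: 20.0
```

```bash
python3 -m jog '[{"wx":0,"wy":0,"wz":0,"dx":0,"dy":0,"dz":-0.003,"hand":1},{"wx":0,"wy":0,"wz":0,"dx":0,"dy":0,"dz":0,"hand":1}]' && python3 -m jog '[{"wx":0,"wy":0,"wz":0,"dx":0,"dy":0,"dz":-0.003,"hand":1},{"wx":0,"wy":0,"wz":0,"dx":0,"dy":0,"dz":0,"hand":1}]'
```

```text
clock: 10.97
tool_pos: [0.4675, -0.2937, 0.0963]
eef_rot: [0.985, 0.172, 0.0, 0.0]
contact_force: [-0.8, 0.2, 1.5]
opening: 0.422
finger_force: 20.0
clock: 11.13
tool_pos: [0.4675, -0.2936, 0.0962]
eef_rot: [0.985, 0.172, 0.0, 0.0]
contact_force: [-2.0, 1.7, 6.3]
opening: 0.421
finger_force: 20.0
```

Contact shows at TCP z = 0.0963, the same height as at the grasp. I'll release and go up.

```bash
python3 -m jog '[{"wx":0,"wy":0,"wz":0,"dx":0,"dy":0,"dz":0.002,"hand":0.45},{"wx":0,"wy":0,"wz":0,"dx":0,"dy":0,"dz":0,"hand":0},{"wx":0,"wy":0,"wz":0,"dx":0,"dy":0,"dz":0,"hand":0},{"wx":0,"wy":0,"wz":0,"dx":0,"dy":0,"dz":0,"hand":0},{"wx":0,"wy":0,"wz":0,"dx":0,"dy":0,"dz":0,"hand":0}]' && python3 -m jog '[{"wx":0,"wy":0,"wz":0,"dx":0,"dy":0,"dz":0.05,"hand":0},{"wx":0,"wy":0,"wz":0,"dx":0,"dy":0,"dz":0.14,"hand":0},{"wx":0,"wy":0,"wz":0,"dx":0,"dy":0,"dz":0.16,"hand":0},{"wx":0,"wy":0,"wz":0,"dx":0,"dy":0,"dz":0.16,"hand":0},{"wx":0,"wy":0,"wz":0,"dx":0,"dy":0,"dz":0.1,"hand":0}]'
python3 - <<'E'
from plant import r
import cv2
s=r.get_state();print(s['q'],s['tool_pos'])
i=r.snapshot('side')[90:260,240:440];cv2.imwrite('pics/p1.png',cv2.resize(i,None,fx=3,fy=3)[:,:,::-1])
E
```

```text
clock: 11.55
tool_pos: [0.4674, -0.2938, 0.0957]
eef_rot: [0.985, 0.172, 0.0, 0.0]
contact_force: [-0.1, -0.6, 0.1]
opening: 0.776
finger_force: 0.0
clock: 11.97
tool_pos: [0.4685, -0.294, 0.2519]
eef_rot: [0.985, 0.172, 0.002, 0.001]
contact_force: [0.4, -0.3, 0.3]
opening: 1.0
finger_force: 0.0
[ 0.73481435  0.59694135 -0.42393207  1.76632583  0.31539459  0.84132891
 -1.0613477 ] [ 0.46850975 -0.29396252  0.25189245]
```

View pics/p1.png

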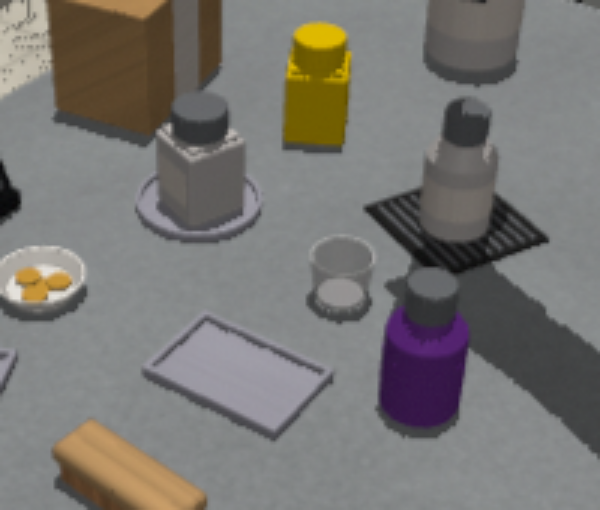

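The bottle stands upright on the mat and the oblong tray is empty. Now to the flask.

```bash
python3 -m jog '[{"wx":0,"wy":0,"wz":0.0107,"dx":0.055,"dy":0.122,"dz":0,"hand":0},{"wx":0,"wy":0,"wz":0.0107,"dx":0.055,"dy":0.122,"dz":0,"hand":0},{"wx":0,"wy":0,"wz":0.0107,"dx":0.055,"dy":0.122,"dz":0,"hand":0},{"wx":0,"wy":0,"wz":0.0107,"dx":0.055,"dy":0.122,"dz":0,"hand":0},{"wx":0,"wy":0,"wz":0.0107,"dx":0.055,"dy":0.122,"dz":0,"hand":0}]' && python3 -m jog '[{"wx":0,"wy":0,"wz":0.0107,"dx":0.055,"dy":0.122,"dz":0,"hand":0},{"wx":0,"wy":0,"wz":0.0107,"dx":0.055,"dy":0.122,"dz":0,"hand":0},{"wx":0,"wy":0,"wz":0.0107,"dx":0.055,"dy":0.122,"dz":0,"hand":0},{"wx":0,"wy":0,"wz":0.0107,"dx":0.055,"dy":0.122,"dz":0,"hand":0},{"wx":0,"wy":0,"wz":0.0107,"dx":0.055,"dy":0.122,"dz":0,"hand":0}]' && python3 -m jog '[{"wx":0,"wy":0,"wz":0.0107,"dx":0.055,"dy":0.122,"dz":0,"hand":0},{"wx":0,"wy":0,"wz":0.0107,"dx":0.055,"dy":0.122,"dz":0,"hand":0},{"wx":0,"wy":0,"wz":0.0107,"dx":0.055,"dy":0.122,"dz":0,"hand":0},{"wx":0,"wy":0,"wz":0.0107,"dx":0.055,"dy":0.122,"dz":0,"hand":0},{"wx":0,"wy":0,"wz":0.0107,"dx":0.055,"dy":0.122,"dz":0,"hand":0}]' && python3 -m jog '[{"wx":0,"wy":0,"wz":0,"dx":0,"dy":0,"dz":0,"hand":0},{"wx":0,"wy":0,"wz":0,"dx":0,"dy":0,"dz":0,"hand":0},{"wx":0,"wy":0,"wz":0,"dx":0,"dy":0,"dz":0,"hand":0}]'
cat > yaw.py <<'E'
from fit import *
s=r.get_state();q=s['eef_rot'];print(s['clock'],s['tool_pos'].round(4),'yaw',round(2*np.arctan2(q[1],q[0]),4),'q',s['q'].round(2),'F',s['contact_force'].round(1))
E
python3 yaw.py; python3 - <<'E'
from fit import *
im=r.snapshot('wrist');i=r.camera_info('wrist');cv2.imwrite('pics/w4.png',im[0:300,100:540,::-1])
x=[.6738,.163,-.907,.0042];P=W['flask']@cv2.Rodrigues(np.array([0,0,x[2]]))[0].T+[x[0],x[1],x[3]]
c=prism(rect(.03,.03),.114,.114)@cv2.Rodrigues(np.array([0,0,x[2]]))[0].T+[x[0],x[1],x[3]]
t=prism(rect(.118,.118),.01,.01)@cv2.Rodrigues(np.array([0,0,.4638]))[0].T+[.676,.1617,0]
for Q,k in ((c,(255,0,0)),(t,(0,0,255))): cv2.polylines(im,[np.round(proj(Q,i)[:4]).astype(np.int32)],True,k,1)
cv2.imwrite('pics/w4o.png',cv2.resize(im[0:300,120:520],None,fx=2,fy=2)[:,:,::-1])
E
```

```text
clock: 12.43
tool_pos: [0.5363, -0.1399, 0.2479]
eef_rot: [0.975, 0.224, -0.0, 0.0]
contact_force: [0.5, 1.0, -0.3]
opening: 1.0
finger_force: 0.0
clock: 12.85
tool_pos: [0.605, 0.0127, 0.2478]
eef_rot: [0.961, 0.276, -0.0, 0.0]
contact_force: [0.6, -0.8, 0.7]
opening: 1.002
finger_force: 0.0
clock: 13.27
tool_pos: [0.6738, 0.1651, 0.2476]
eef_rot: [0.945, 0.327, -0.0, 0.0]
contact_force: [0.6, 0.0, 0.2]
opening: 1.001
finger_force: 0.0
clock: 13.52
tool_pos: [0.6732, 0.1628, 0.2474]
eef_rot: [0.945, 0.327, -0.001, 0.001]
contact_force: [-0.7, -0.7, -0.5]
opening: 1.001
finger_force: 0.0
13.5167 [0.6732 0.1628 0.2474] yaw 0.6654 q [-0.09  0.8  -0.45  1.31  0.36  1.1  -1.49] F [-0.7 -0.7 -0.5]
```

View pics/w4o.png

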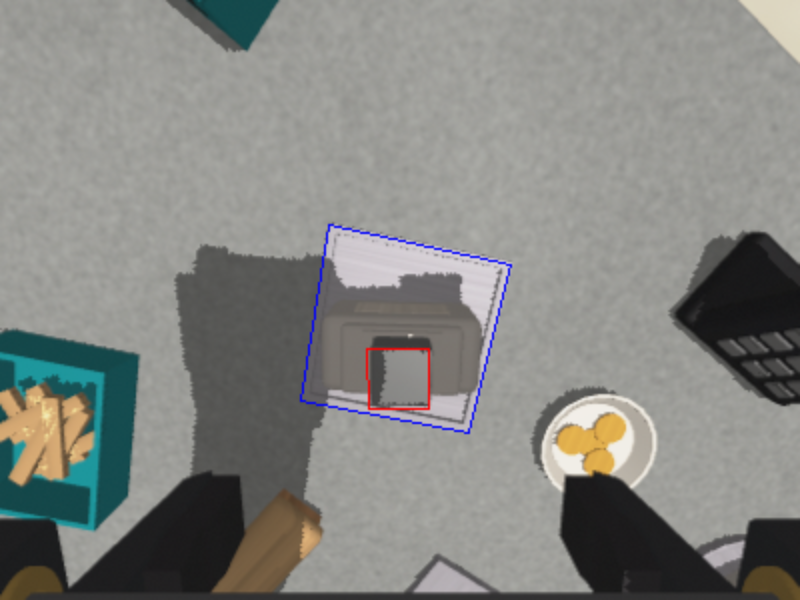

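The square-tray and cap outlines match the wrist view, and the flask's cap (≈ 400,380) is centred between the fingers and square to them. I'll descend and grip.

```bash
python3 -m jog '[{"wx":0,"wy":0,"wz":0,"dx":0,"dy":0,"dz":-0.08,"hand":0},{"wx":0,"wy":0,"wz":0,"dx":0,"dy":0,"dz":-0.14,"hand":0},{"wx":0,"wy":0,"wz":0,"dx":0,"dy":0,"dz":-0.14,"hand":0},{"wx":0,"wy":0,"wz":0,"dx":0,"dy":0,"dz":-0.1,"hand":0},{"wx":0,"wy":0,"wz":0,"dx":0,"dy":0,"dz":-0.06,"hand":0}]' && python3 -m jog '[{"wx":0,"wy":0,"wz":0,"dx":0,"dy":0,"dz":-0.04,"hand":0},{"wx":0,"wy":0,"wz":0,"dx":0,"dy":0,"dz":-0.03,"hand":0},{"wx":0,"wy":0,"wz":0,"dx":0,"dy":0,"dz":-0.02,"hand":0},{"wx":0,"wy":0,"wz":0,"dx":0,"dy":0,"dz":0,"hand":0},{"wx":0,"wy":0,"wz":0,"dx":0,"dy":0,"dz":0,"hand":0}]'
```

```text
clock: 13.98
tool_pos: [0.6716, 0.1602, 0.1148]
eef_rot: [0.945, 0.326, -0.003, 0.001]
contact_force: [-1.2, -0.3, -0.5]
opening: 1.001
finger_force: 0.0
clock: 14.4
tool_pos: [0.6741, 0.1637, 0.0966]
eef_rot: [0.945, 0.327, 0.001, 0.0]
contact_force: [1.0, -0.4, -0.4]
opening: 1.003
finger_force: 0.0
```

```bash
python3 -m jog '[{"wx":0,"wy":0,"wz":0,"dx":0,"dy":0,"dz":-0.012,"hand":0.5},{"wx":0,"wy":0,"wz":0,"dx":0,"dy":0,"dz":0,"hand":1},{"wx":0,"wy":0,"wz":0,"dx":0,"dy":0,"dz":0,"hand":1},{"wx":0,"wy":0,"wz":0,"dx":0,"dy":0,"dz":0,"hand":1},{"wx":0,"wy":0,"wz":0,"dx":0,"dy":0,"dz":0,"hand":1}]' 20 && python3 -m jog '[{"wx":0,"wy":0,"wz":0,"dx":0,"dy":0,"dz":0,"hand":1},{"wx":0,"wy":0,"wz":0,"dx":0,"dy":0,"dz":0,"hand":1},{"wx":0,"wy":0,"wz":0,"dx":0,"dy":0,"dz":0,"hand":1},{"wx":0,"wy":0,"wz":0,"dx":0,"dy":0,"dz":0,"hand":1},{"wx":0,"wy":0,"wz":0,"dx":0,"dy":0,"dz":0,"hand":1}]'; python3 yaw.py
```

```text
clock: 14.82
tool_pos: [0.6737, 0.1638, 0.093]
eef_rot: [0.945, 0.327, 0.0, 0.0]
contact_force: [0.0, 0.6, 0.1]
opening: 0.646
finger_force: 0.0
clock: 15.23
tool_pos: [0.6735, 0.1638, 0.0927]
eef_rot: [0.945, 0.327, 0.0, 0.0]
contact_force: [-0.3, 0.4, 0.3]
opening: 0.341
finger_force: 19.8
15.2333 [0.6735 0.1638 0.0927] yaw 0.6659 q [-0.11  0.98 -0.39  1.44  0.45  0.82 -1.56] F [-0.3  0.4  0.3]
```

```bash
python3 -m jog '[{"wx":0,"wy":0,"wz":0,"dx":0,"dy":0,"dz":0.04,"hand":1},{"wx":0,"wy":0,"wz":0,"dx":0,"dy":0,"dz":0.1,"hand":1},{"wx":0,"wy":0,"wz":0,"dx":0,"dy":0,"dz":0.1,"hand":1},{"wx":0,"wy":0,"wz":0,"dx":0,"dy":0,"dz":0.1,"hand":1},{"wx":0,"wy":0,"wz":0,"dx":0,"dy":0,"dz":0.06,"hand":1}]' && python3 -m jog '[{"wx":0,"wy":0,"wz":0.04,"dx":-0.06,"dy":-0.06,"dz":0,"hand":1},{"wx":0,"wy":0,"wz":0.05,"dx":-0.08,"dy":-0.08,"dz":0,"hand":1},{"wx":0,"wy":0,"wz":0.05,"dx":-0.08,"dy":-0.08,"dz":0,"hand":1},{"wx":0,"wy":0,"wz":0.05,"dx":-0.08,"dy":-0.08,"dz":0,"hand":1},{"wx":0,"wy":0,"wz":0.05,"dx":-0.08,"dy":-0.08,"dz":0,"hand":1}]' && python3 -m jog '[{"wx":0,"wy":0,"wz":0.05,"dx":-0.08,"dy":-0.08,"dz":0,"hand":1},{"wx":0,"wy":0,"wz":0.05,"dx":-0.08,"dy":-0.08,"dz":0,"hand":1},{"wx":0,"wy":0,"wz":0.05,"dx":-0.08,"dy":-0.08,"dz":0,"hand":1},{"wx":0,"wy":0,"wz":0.05,"dx":-0.05,"dy":-0.05,"dz":0,"hand":1},{"wx":0,"wy":0,"wz":0.041,"dx":-0.038,"dy":-0.028,"dz":0,"hand":1}]' && python3 -m jog '[{"wx":0,"wy":0,"wz":0,"dx":0,"dy":0,"dz":0,"hand":1},{"wx":0,"wy":0,"wz":0,"dx":0,"dy":0,"dz":0,"hand":1},{"wx":0,"wy":0,"wz":0,"dx":0,"dy":0,"dz":0,"hand":1},{"wx":0,"wy":0,"wz":0,"dx":0,"dy":0,"dz":0,"hand":1}]'; python3 yaw.py
python3 - <<'E'
from fit import *
cams=['scene','side'];I={c:r.camera_info(c) for c in cams}
for c in cams+['wrist']: im=r.snapshot(c);cv2.imwrite(f'pics/f_{c}.png',im[:,:,::-1])
obs=[]
for c in cams+['wrist']:
    i=r.camera_info(c);p=proj(np.array([[.4966,-.0108,.16]]),i)[0]
    for d in r.masks_of(c,'flask')[:2]: print(c,round(d['p'],2),d['region'].sum(),np.round(d['bbox']),p.round())
E
```

```text
clock: 15.65
tool_pos: [0.6743, 0.1642, 0.1958]
eef_rot: [0.945, 0.327, 0.001, -0.0]
contact_force: [0.2, -0.6, -1.9]
opening: 0.34
finger_force: 19.8
clock: 16.07
tool_pos: [0.5771, 0.0676, 0.193]
eef_rot: [0.839, 0.544, -0.0, 0.0]
contact_force: [0.9, 1.1, -3.9]
opening: 0.337
finger_force: 20.0
clock: 16.48
tool_pos: [0.4944, -0.0138, 0.1928]
eef_rot: [0.686, 0.728, -0.002, 0.0]
contact_force: [1.1, -0.2, -3.5]
opening: 0.338
finger_force: 20.0
clock: 16.82
tool_pos: [0.4977, -0.0095, 0.1931]
eef_rot: [0.687, 0.727, 0.001, 0.0]
contact_force: [0.4, 0.1, -3.5]
opening: 0.34
finger_force: 20.0
16.8167 [ 0.4977 -0.0095  0.1931] yaw 1.6274 q [ 0.36  0.68 -0.71  1.98  0.66  0.73 -0.69] F [ 0.4  0.1 -3.5]
scene 0.65 1771 [321. 131. 367. 192.] [344. 158.]
side 0.71 1620 [298. 136. 342. 194.] [319. 162.]
wrist 0.88 12621 [247. 174. 395. 297.] [319. 229.]
```

```bash
python3 - <<'E'
from fit import *
I={c:r.camera_info(c) for c in ['scene','side','wrist']}
R=cv2.Rodrigues(np.array([0,0,.0566]))[0]
print('wanted wrist v 174, scene',[321,131,367,192],'side',[298,136,342,194])
for o in (-.006,-.003,0,.003,.006):   # offset along flask y (tool x)
    B=W['flask']@R.T+[.4972,-.0103,.1044]+R@[0,o,0]
    print(o,[np.r_[p.min(0),p.max(0)].round(1).tolist() for p in (proj(B,I[c]) for c in I)])
E
```

```text
wanted wrist v 174, scene [321, 131, 367, 192] side [298, 136, 342, 194]
-0.006 [[318.3, 127.4, 366.6, 188.9], [298.5, 133.3, 342.6, 192.7], [245.7, 185.0, 393.7, 314.8]]
-0.003 [[318.9, 128.2, 367.4, 189.8], [297.7, 133.9, 341.9, 193.4], [245.4, 181.5, 394.1, 309.6]]
0 [[319.6, 129.1, 368.2, 190.8], [296.9, 134.5, 341.1, 194.2], [245.0, 177.9, 394.4, 304.3]]
0.003 [[320.3, 130.0, 369.0, 191.7], [296.0, 135.1, 340.4, 194.9], [244.6, 174.3, 394.8, 299.0]]
0.006 [[321.0, 130.9, 369.8, 192.7], [295.2, 135.8, 339.6, 195.6], [244.2, 170.7, 395.2, 293.6]]
```

```bash
python3 -m jog '[{"wx":0,"wy":0,"wz":0,"dx":0,"dy":0,"dz":-0.06,"hand":1},{"wx":0,"wy":0,"wz":0,"dx":0,"dy":0,"dz":-0.12,"hand":1},{"wx":0,"wy":0,"wz":0,"dx":0,"dy":0,"dz":-0.1,"hand":1},{"wx":0,"wy":0,"wz":0,"dx":0,"dy":0,"dz":-0.04,"hand":1},{"wx":0,"wy":0,"wz":0,"dx":0,"dy":0,"dz":-0.02,"hand":1}]' && python3 -m jog '[{"wx":0,"wy":0,"wz":0,"dx":0,"dy":0,"dz":-0.008,"hand":1},{"wx":0,"wy":0,"wz":0,"dx":0,"dy":0,"dz":-0.008,"hand":1},{"wx":0,"wy":0,"wz":0,"dx":0,"dy":0,"dz":0,"hand":1},{"wx":0,"wy":0,"wz":0,"dx":0,"dy":0,"dz":0,"hand":1}]';python3 yaw.py
```

```text
clock: 17.53
tool_pos: [0.4957, -0.0107, 0.1064]
eef_rot: [0.687, 0.727, -0.001, -0.001]
contact_force: [1.2, 0.7, -3.1]
opening: 0.343
finger_force: 20.0
clock: 17.87
tool_pos: [0.4972, -0.0107, 0.1046]
eef_rot: [0.687, 0.727, 0.001, 0.001]
contact_force: [0.2, -0.4, -3.3]
opening: 0.337
finger_force: 20.0
17.8667 [ 0.4972 -0.0107  0.1046] yaw 1.6276 q [ 0.27  0.8  -0.56  2.05  0.85  0.53 -0.86] F [ 0.2 -0.4 -3.3]
```

```bash
python3 -m jog '[{"wx":0,"wy":0,"wz":0,"dx":0,"dy":-0.008,"dz":-0.012,"hand":1},{"wx":0,"wy":0,"wz":0,"dx":0,"dy":0,"dz":-0.012,"hand":1},{"wx":0,"wy":0,"wz":0,"dx":0,"dy":0,"dz":-0.008,"hand":1},{"wx":0,"wy":0,"wz":0,"dx":0,"dy":0,"dz":-0.006,"hand":1},{"wx":0,"wy":0,"wz":0,"dx":0,"dy":0,"dz":0,"hand":1}]' && python3 -m jog '[{"wx":0,"wy":0,"wz":0,"dx":0,"dy":0,"dz":-0.004,"hand":1},{"wx":0,"wy":0,"wz":0,"dx":0,"dy":0,"dz":0,"hand":1}]' && python3 -m jog '[{"wx":0,"wy":0,"wz":0,"dx":0,"dy":0,"dz":-0.003,"hand":1},{"wx":0,"wy":0,"wz":0,"dx":0,"dy":0,"dz":0,"hand":1}]'
```

```text
clock: 18.28
tool_pos: [0.4963, -0.0127, 0.0939]
eef_rot: [0.687, 0.727, -0.0, -0.0]
contact_force: [0.4, -0.1, -3.2]
opening: 0.337
finger_force: 20.0
clock: 18.45
tool_pos: [0.4965, -0.0125, 0.0934]
eef_rot: [0.687, 0.727, 0.0, 0.0]
contact_force: [0.1, -0.5, -1.3]
opening: 0.337
finger_force: 20.0
clock: 18.62
tool_pos: [0.4963, -0.0123, 0.0931]
eef_rot: [0.686, 0.727, 0.0, 0.0]
contact_force: [-2.5, 0.9, 5.3]
opening: 0.34
finger_force: 20.0
```

Contact shows at the expected height. I'll release, go up and check.

```bash
python3 -m jog '[{"wx":0,"wy":0,"wz":0,"dx":0,"dy":0,"dz":0.002,"hand":0.55},{"wx":0,"wy":0,"wz":0,"dx":0,"dy":0,"dz":0,"hand":0},{"wx":0,"wy":0,"wz":0,"dx":0,"dy":0,"dz":0,"hand":0},{"wx":0,"wy":0,"wz":0,"dx":0,"dy":0,"dz":0,"hand":0},{"wx":0,"wy":0,"wz":0,"dx":0,"dy":0,"dz":0,"hand":0}]' && python3 -m jog '[{"wx":0,"wy":0,"wz":0,"dx":0,"dy":0,"dz":0.05,"hand":0},{"wx":0,"wy":0,"wz":0,"dx":0,"dy":0,"dz":0.14,"hand":0},{"wx":0,"wy":0,"wz":0,"dx":0,"dy":0,"dz":0.16,"hand":0},{"wx":0,"wy":0,"wz":0,"dx":0,"dy":0,"dz":0.16,"hand":0},{"wx":0,"wy":0,"wz":0,"dx":0,"dy":0,"dz":0.1,"hand":0}]' && python3 -m jog '[{"wx":0,"wy":0,"wz":0,"dx":0,"dy":0,"dz":0,"hand":0},{"wx":0,"wy":0,"wz":0,"dx":0,"dy":0,"dz":0,"hand":0}]';python3 yaw.py
cat > chk.py <<'E'
import sys
from fit import *
def chk(n,g,cams=('scene','side','wrist')):
    obs=[];info=[]
    for c in cams:
        r.snapshot(c);i=r.camera_info(c);p=proj(np.array([[*g,.06]]),i)[0]
        L=sorted([(np.linalg.norm(np.mean(np.reshape(d['bbox'],(2,2)),0)-p),k,d) for k,d in enumerate(r.masks_of(c,n)) if d['p']>.3])
        if L and L[0][0]<40: m=clean(L[0][2]['region']);obs.append((i,m));info.append((c,int(m.sum()),round(L[0][0])))
    for o in ([obs] if len(obs)<3 else [obs,obs[:2]]):
        if o: x,e=fit(n+'_w' if n in W else n,o,[*g,0,.004]);print(n,np.round(x,4),round(e,2),info)
if __name__=='__main__': chk(sys.argv[1],[float(a) for a in sys.argv[2:4]])
E
python3 chk.py flask .497 -.011
```

```text
clock: 19.03
tool_pos: [0.4967, -0.0128, 0.093]
eef_rot: [0.687, 0.727, 0.0, 0.0]
contact_force: [-0.7, 0.0, -0.4]
opening: 0.696
finger_force: 0.0
clock: 19.45
tool_pos: [0.4974, -0.012, 0.2489]
eef_rot: [0.687, 0.727, 0.002, 0.001]
contact_force: [0.6, -0.1, -0.4]
opening: 0.999
finger_force: 0.0
clock: 19.62
tool_pos: [0.4972, -0.0129, 0.2465]
eef_rot: [0.687, 0.727, 0.001, 0.001]
contact_force: [-0.2, -0.1, -0.3]
opening: 1.004
finger_force: 0.0
19.6167 [ 0.4972 -0.0129  0.2465] yaw 1.6271 q [ 0.42  0.6  -0.78  1.92  0.57  0.85 -0.61] F [-0.2 -0.1 -0.3]
flask [ 0.4965 -0.0111  0.0692  0.003 ] 1.44 [('scene', 1554, 3), ('side', 1470, 4), ('wrist', 3712, 0)]
flask [ 0.4977 -0.0111 -0.045   0.0039] 1.27 [('scene', 1554, 3), ('side', 1470, 4), ('wrist', 3712, 0)]
```

The flask stands at (0.4965, −0.011), yaw ≈ 0.06 and upright, as wanted. The canister is next, with the fingers turned so the gripper body stays clear of the box.

```bash
python3 -m jog '[{"wx":0,"wy":0,"wz":0.0508,"dx":0.056,"dy":-0.0528,"dz":0,"hand":0},{"wx":0,"wy":0,"wz":0.0508,"dx":0.056,"dy":-0.0528,"dz":0,"hand":0},{"wx":0,"wy":0,"wz":0.0508,"dx":0.056,"dy":-0.0528,"dz":0,"hand":0},{"wx":0,"wy":0,"wz":0.0508,"dx":0.056,"dy":-0.0528,"dz":0,"hand":0},{"wx":0,"wy":0,"wz":0.0508,"dx":0.056,"dy":-0.0528,"dz":0,"hand":0}]' && python3 -m jog '[{"wx":0,"wy":0,"wz":0.0508,"dx":0.056,"dy":-0.0528,"dz":0,"hand":0},{"wx":0,"wy":0,"wz":0.0508,"dx":0.056,"dy":-0.0528,"dz":0,"hand":0},{"wx":0,"wy":0,"wz":0.0508,"dx":0.056,"dy":-0.0528,"dz":0,"hand":0},{"wx":0,"wy":0,"wz":0.0508,"dx":0.056,"dy":-0.0528,"dz":0,"hand":0},{"wx":0,"wy":0,"wz":0.0508,"dx":0.056,"dy":-0.0528,"dz":0,"hand":0}]' && python3 -m jog '[{"wx":0,"wy":0,"wz":0.0508,"dx":0.056,"dy":-0.0528,"dz":0,"hand":0},{"wx":0,"wy":0,"wz":0.0508,"dx":0.056,"dy":-0.0528,"dz":0,"hand":0},{"wx":0,"wy":0,"wz":0,"dx":0,"dy":0,"dz":0,"hand":0},{"wx":0,"wy":0,"wz":0,"dx":0,"dy":0,"dz":0,"hand":0},{"wx":0,"wy":0,"wz":0,"dx":0,"dy":0,"dz":0,"hand":0}]';python3 yaw.py; python3 - <<'E'
from fit import *
im=r.snapshot('wrist');i=r.camera_info('wrist')
x=[.6651,-.1713,1.274,.004]
c=prism(circ(.05),.106,.106)+[x[0],x[1],x[3]]
t=prism(circ(.118),.01,.01)+[.669,-.1736,0]
f=r.get_state()['tool_pos']
for Q,k in ((c,(255,0,0)),(t,(0,0,255))): cv2.polylines(im,[np.round(proj(Q,i)[:48]).astype(np.int32)],True,k,1)
cv2.imwrite('pics/w5o.png',cv2.resize(im[0:300,120:520],None,fx=2,fy=2)[:,:,::-1])
E
```

```text
clock: 20.33
tool_pos: [0.5668, -0.0795, 0.2445]
eef_rot: [0.48, 0.877, -0.0, -0.001]
contact_force: [1.1, 1.0, -0.3]
opening: 0.996
finger_force: 0.0
clock: 20.75
tool_pos: [0.6368, -0.1455, 0.2442]
eef_rot: [0.244, 0.97, -0.0, -0.001]
contact_force: [-0.0, 0.1, 0.2]
opening: 1.002
finger_force: 0.0
clock: 21.17
tool_pos: [0.6638, -0.1699, 0.2447]
eef_rot: [0.147, 0.989, 0.0, -0.001]
contact_force: [-0.2, 0.6, -1.5]
opening: 0.999
finger_force: 0.0
21.1667 [ 0.6638 -0.1699  0.2447] yaw 2.8469 q [ 0.64  0.94 -1.05  1.33  0.81  1.32  0.86] F [-0.2  0.6 -1.5]
```

View pics/w5o.png

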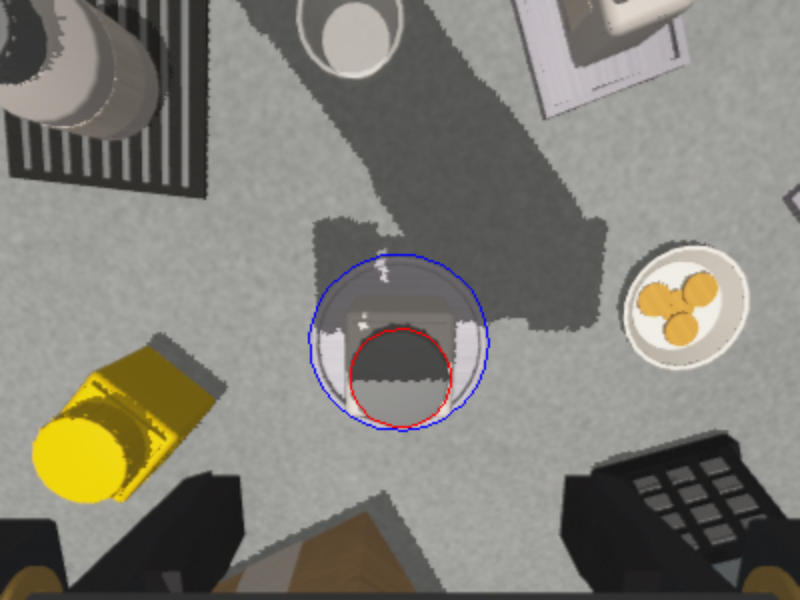

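The tray and lid outlines match and the canister's sides are square to the fingers. Descending.

```bash
python3 -m jog '[{"wx":0,"wy":0,"wz":0,"dx":0.004,"dy":-0.004,"dz":-0.08,"hand":0},{"wx":0,"wy":0,"wz":0,"dx":0,"dy":0,"dz":-0.14,"hand":0},{"wx":0,"wy":0,"wz":0,"dx":0,"dy":0,"dz":-0.14,"hand":0},{"wx":0,"wy":0,"wz":0,"dx":0,"dy":0,"dz":-0.1,"hand":0},{"wx":0,"wy":0,"wz":0,"dx":0,"dy":0,"dz":-0.06,"hand":0}]' && python3 -m jog '[{"wx":0,"wy":0,"wz":0,"dx":0,"dy":0,"dz":-0.04,"hand":0},{"wx":0,"wy":0,"wz":0,"dx":0,"dy":0,"dz":-0.03,"hand":0},{"wx":0,"wy":0,"wz":0,"dx":0,"dy":0,"dz":-0.02,"hand":0},{"wx":0,"wy":0,"wz":0,"dx":0,"dy":0,"dz":0,"hand":0},{"wx":0,"wy":0,"wz":0,"dx":0,"dy":0,"dz":0,"hand":0}]'
```

```text
clock: 21.63
tool_pos: [0.6633, -0.1716, 0.1124]
eef_rot: [0.146, 0.989, -0.0, -0.002]
contact_force: [-0.8, -0.4, 0.2]
opening: 1.002
finger_force: 0.0
clock: 22.05
tool_pos: [0.6662, -0.172, 0.0941]
eef_rot: [0.147, 0.989, 0.0, 0.001]
contact_force: [0.7, -0.6, 0.4]
opening: 0.999
finger_force: 0.0
```

```bash
python3 -m jog '[{"wx":0,"wy":0,"wz":0,"dx":-0.002,"dy":0,"dz":-0.018,"hand":0},{"wx":0,"wy":0,"wz":0,"dx":0,"dy":0,"dz":0,"hand":0.3},{"wx":0,"wy":0,"wz":0,"dx":0,"dy":0,"dz":0,"hand":1},{"wx":0,"wy":0,"wz":0,"dx":0,"dy":0,"dz":0,"hand":1},{"wx":0,"wy":0,"wz":0,"dx":0,"dy":0,"dz":0,"hand":1}]' 20 && python3 -m jog '[{"wx":0,"wy":0,"wz":0,"dx":0,"dy":0,"dz":0,"hand":1},{"wx":0,"wy":0,"wz":0,"dx":0,"dy":0,"dz":0,"hand":1},{"wx":0,"wy":0,"wz":0,"dx":0,"dy":0,"dz":0,"hand":1},{"wx":0,"wy":0,"wz":0,"dx":0,"dy":0,"dz":0,"hand":1}]'; python3 yaw.py
```

```text
clock: 22.47
tool_pos: [0.6652, -0.1721, 0.0888]
eef_rot: [0.147, 0.989, 0.0, 0.0]
contact_force: [-0.2, 0.3, -0.0]
opening: 0.72
finger_force: 0.0
clock: 22.8
tool_pos: [0.6651, -0.172, 0.0886]
eef_rot: [0.147, 0.989, 0.0, 0.0]
contact_force: [0.4, 1.1, 0.3]
opening: 0.56
finger_force: 20.0
22.8 [ 0.6651 -0.172   0.0886] yaw 2.847 q [ 0.62  1.12 -0.95  1.45  0.97  1.09  0.75] F [0.4 1.1 0.3]
```

```bash
python3 -m jog '[{"wx":0,"wy":0,"wz":0,"dx":0,"dy":0,"dz":0.05,"hand":1},{"wx":0,"wy":0,"wz":0,"dx":0,"dy":0,"dz":0.12,"hand":1},{"wx":0,"wy":0,"wz":0,"dx":0,"dy":0,"dz":0.12,"hand":1},{"wx":0,"wy":0,"wz":0,"dx":0,"dy":0,"dz":0.12,"hand":1},{"wx":0,"wy":0,"wz":0,"dx":0,"dy":0,"dz":0.07,"hand":1}]' && python3 -m jog '[{"wx":0,"wy":0,"wz":-0.034,"dx":0.004,"dy":0.06,"dz":0,"hand":1},{"wx":0,"wy":0,"wz":-0.034,"dx":0.004,"dy":0.12,"dz":0,"hand":1},{"wx":0,"wy":0,"wz":-0.034,"dx":0.004,"dy":0.12,"dz":0,"hand":1},{"wx":0,"wy":0,"wz":-0.034,"dx":0.004,"dy":0.12,"dz":0,"hand":1},{"wx":0,"wy":0,"wz":-0.034,"dx":0.004,"dy":0.12,"dz":0,"hand":1}]' && python3 -m jog '[{"wx":0,"wy":0,"wz":-0.034,"dx":0.004,"dy":0.12,"dz":0,"hand":1},{"wx":0,"wy":0,"wz":-0.034,"dx":0.004,"dy":0.12,"dz":0,"hand":1},{"wx":0,"wy":0,"wz":-0.034,"dx":0.004,"dy":0.12,"dz":0,"hand":1},{"wx":0,"wy":0,"wz":-0.034,"dx":0.004,"dy":0.12,"dz":0,"hand":1},{"wx":0,"wy":0,"wz":-0.034,"dx":0.004,"dy":0.12,"dz":0,"hand":1}]' && python3 -m jog '[{"wx":0,"wy":0,"wz":-0.034,"dx":0.004,"dy":0.12,"dz":0,"hand":1},{"wx":0,"wy":0,"wz":-0.031,"dx":0,"dy":0.075,"dz":0,"hand":1},{"wx":0,"wy":0,"wz":0,"dx":0,"dy":0,"dz":0,"hand":1},{"wx":0,"wy":0,"wz":0,"dx":0,"dy":0,"dz":0,"hand":1},{"wx":0,"wy":0,"wz":0,"dx":0,"dy":0,"dz":0,"hand":1}]'; python3 yaw.py; python3 - <<'E'
from fit import *
r.snapshot('wrist');i=r.camera_info('wrist');s=r.get_state()
for d in r.masks_of('wrist','canister')[:2]: print(round(d['p'],2),np.round(d['bbox'],1))
y=2*np.arctan2(s['eef_rot'][1],s['eef_rot'][0]);R=cv2.Rodrigues(np.array([0,0,y]))[0]
for o in (-.004,0,.004):
    P=W['canister']@R.T+[*s['tool_pos'][:2],s['tool_pos'][2]-.0846]+R@[o,0,0];p=proj(P,i);print(o,p.min(0).round(1),p.max(0).round(1))
E
```

```text
clock: 23.22
tool_pos: [0.6659, -0.1716, 0.2125]
eef_rot: [0.147, 0.989, 0.001, 0.002]
contact_force: [1.2, -0.4, -2.5]
opening: 0.562
finger_force: 20.0
clock: 23.63
tool_pos: [0.6695, -0.036, 0.2089]
eef_rot: [0.314, 0.95, -0.0, -0.0]
contact_force: [0.9, 0.1, -2.4]
opening: 0.564
finger_force: 20.0
clock: 24.05
tool_pos: [0.6745, 0.1142, 0.2088]
eef_rot: [0.47, 0.883, -0.0, -0.0]
contact_force: [0.1, 0.6, -4.1]
opening: 0.56
finger_force: 20.0
clock: 24.47
tool_pos: [0.6759, 0.1604, 0.2084]
eef_rot: [0.525, 0.851, -0.001, 0.0]
contact_force: [-0.3, -0.3, -2.6]
opening: 0.56
finger_force: 20.0
24.4667 [0.6759 0.1604 0.2084] yaw 2.0372 q [ 0.07  0.92 -0.82  1.34  0.69  1.17 -0.35] F [-0.3 -0.3 -2.6]
0.68 [267.3 168.6 377.1 293.9]
-0.004 [267.6 173.5] [371.4 321.9]
0 [267.2 168.6] [371.8 315.3]
0.004 [266.8 163.6] [372.2 308.6]
```

The canister is centred in the hand. Lowering it into the square tray.

```bash
python3 -m jog '[{"wx":0,"wy":0,"wz":0,"dx":0,"dy":0.003,"dz":-0.06,"hand":1},{"wx":0,"wy":0,"wz":0,"dx":0,"dy":0,"dz":-0.12,"hand":1},{"wx":0,"wy":0,"wz":0,"dx":0,"dy":0,"dz":-0.12,"hand":1},{"wx":0,"wy":0,"wz":0,"dx":0,"dy":0,"dz":-0.07,"hand":1},{"wx":0,"wy":0,"wz":0,"dx":0,"dy":0,"dz":-0.04,"hand":1}]' && python3 -m jog '[{"wx":0,"wy":0,"wz":0,"dx":0,"dy":0,"dz":-0.02,"hand":1},{"wx":0,"wy":0,"wz":0,"dx":0,"dy":0,"dz":-0.01,"hand":1},{"wx":0,"wy":0,"wz":0,"dx":0,"dy":0,"dz":-0.005,"hand":1},{"wx":0,"wy":0,"wz":0,"dx":0,"dy":0,"dz":0,"hand":1},{"wx":0,"wy":0,"wz":0,"dx":0,"dy":0,"dz":0,"hand":1}]'
```

```text
clock: 24.98
tool_pos: [0.6748, 0.1595, 0.1028]
eef_rot: [0.525, 0.851, -0.002, -0.001]
contact_force: [-1.1, -0.7, -4.3]
opening: 0.56
finger_force: 20.0
clock: 25.4
tool_pos: [0.6767, 0.1627, 0.0986]
eef_rot: [0.525, 0.851, 0.001, 0.001]
contact_force: [0.3, 0.2, -3.2]
opening: 0.562
finger_force: 20.0
```

```bash
python3 -m jog '[{"wx":0,"wy":0,"wz":0,"dx":0,"dy":0,"dz":-0.012,"hand":1},{"wx":0,"wy":0,"wz":0,"dx":0,"dy":0,"dz":-0.01,"hand":1},{"wx":0,"wy":0,"wz":0,"dx":0,"dy":0,"dz":-0.006,"hand":1},{"wx":0,"wy":0,"wz":0,"dx":0,"dy":0,"dz":-0.003,"hand":1},{"wx":0,"wy":0,"wz":0,"dx":0,"dy":0,"dz":0,"hand":1}]' && python3 -m jog '[{"wx":0,"wy":0,"wz":0,"dx":0,"dy":0,"dz":-0.003,"hand":1},{"wx":0,"wy":0,"wz":0,"dx":0,"dy":0,"dz":0,"hand":1}]' && python3 -m jog '[{"wx":0,"wy":0,"wz":0,"dx":0,"dy":0,"dz":-0.003,"hand":1},{"wx":0,"wy":0,"wz":0,"dx":0,"dy":0,"dz":0,"hand":1}]'
```

```text
clock: 25.82
tool_pos: [0.6758, 0.1623, 0.0891]
eef_rot: [0.525, 0.851, -0.0, -0.0]
contact_force: [0.2, 0.0, -3.2]
opening: 0.563
finger_force: 20.0
clock: 25.98
tool_pos: [0.676, 0.1624, 0.0887]
eef_rot: [0.525, 0.851, 0.0, -0.0]
contact_force: [0.3, 0.4, -3.8]
opening: 0.559
finger_force: 20.0
clock: 26.15
tool_pos: [0.6761, 0.1625, 0.0886]
eef_rot: [0.525, 0.851, 0.0, 0.0]
contact_force: [-1.8, -1.2, -0.2]
opening: 0.563
finger_force: 20.0
```

```bash
python3 -m jog '[{"wx":0,"wy":0,"wz":0,"dx":0,"dy":0,"dz":-0.002,"hand":1},{"wx":0,"wy":0,"wz":0,"dx":0,"dy":0,"dz":0,"hand":0.3},{"wx":0,"wy":0,"wz":0,"dx":0,"dy":0,"dz":0,"hand":0},{"wx":0,"wy":0,"wz":0,"dx":0,"dy":0,"dz":0,"hand":0},{"wx":0,"wy":0,"wz":0,"dx":0,"dy":0,"dz":0,"hand":0}]' && python3 -m jog '[{"wx":0,"wy":0,"wz":0,"dx":0,"dy":0,"dz":0,"hand":0},{"wx":0,"wy":0,"wz":0,"dx":0,"dy":0,"dz":0.05,"hand":0},{"wx":0,"wy":0,"wz":0,"dx":0,"dy":0,"dz":0.14,"hand":0},{"wx":0,"wy":0,"wz":0,"dx":0,"dy":0,"dz":0.16,"hand":0},{"wx":0,"wy":0,"wz":0,"dx":0,"dy":0,"dz":0.16,"hand":0}]' && python3 -m jog '[{"wx":0,"wy":0,"wz":0,"dx":0,"dy":0,"dz":0.12,"hand":0},{"wx":0,"wy":0,"wz":0,"dx":0,"dy":0,"dz":0,"hand":0},{"wx":0,"wy":0,"wz":0,"dx":0,"dy":0,"dz":0,"hand":0}]';python3 yaw.py;python3 chk.py canister .676 .162; python3 chk.py bottle .4675 -.2937
```

```text
clock: 26.57
tool_pos: [0.6762, 0.1625, 0.0875]
eef_rot: [0.525, 0.851, 0.0, 0.0]
contact_force: [-0.7, 0.2, -0.7]
opening: 0.84
finger_force: 0.0
clock: 26.98
tool_pos: [0.6755, 0.1624, 0.2168]
eef_rot: [0.524, 0.851, -0.0, -0.001]
contact_force: [0.3, 0.6, 0.5]
opening: 0.996
finger_force: 0.0
clock: 27.23
tool_pos: [0.677, 0.1633, 0.2482]
eef_rot: [0.525, 0.851, 0.002, 0.002]
contact_force: [-0.2, -0.6, -0.5]
opening: 1.001
finger_force: 0.0
27.2333 [0.677  0.1633 0.2482] yaw 2.0369 q [ 0.07  0.89 -0.84  1.3   0.66  1.23 -0.32] F [-0.2 -0.6 -0.5]
canister [ 0.6767  0.1619 -1.1189  0.0063] 0.81 [('side', 1419, 2), ('wrist', 3312, 6)]
bottle [ 0.4653 -0.289  -0.0651  0.0098] 0.27 [('side', 991, 2)]
```

The canister stands in the middle of the square tray. Now the bottle.

```bash
python3 -m jog '[{"wx":0,"wy":0,"wz":0.0253,"dx":-0.0524,"dy":-0.1143,"dz":0,"hand":0},{"wx":0,"wy":0,"wz":0.0253,"dx":-0.0524,"dy":-0.1143,"dz":0,"hand":0},{"wx":0,"wy":0,"wz":0.0253,"dx":-0.0524,"dy":-0.1143,"dz":0,"hand":0},{"wx":0,"wy":0,"wz":0.0253,"dx":-0.0524,"dy":-0.1143,"dz":0,"hand":0},{"wx":0,"wy":0,"wz":0.0253,"dx":-0.0524,"dy":-0.1143,"dz":0,"hand":0}]' && python3 -m jog '[{"wx":0,"wy":0,"wz":0.0253,"dx":-0.0524,"dy":-0.1143,"dz":0,"hand":0},{"wx":0,"wy":0,"wz":0.0253,"dx":-0.0524,"dy":-0.1143,"dz":0,"hand":0},{"wx":0,"wy":0,"wz":0.0253,"dx":-0.0524,"dy":-0.1143,"dz":0,"hand":0},{"wx":0,"wy":0,"wz":0.0253,"dx":-0.0524,"dy":-0.1143,"dz":0,"hand":0},{"wx":0,"wy":0,"wz":0.0253,"dx":-0.0524,"dy":-0.1143,"dz":0,"hand":0}]' && python3 -m jog '[{"wx":0,"wy":0,"wz":0.0253,"dx":-0.0524,"dy":-0.1143,"dz":0,"hand":0},{"wx":0,"wy":0,"wz":0.0253,"dx":-0.0524,"dy":-0.1143,"dz":0,"hand":0},{"wx":0,"wy":0,"wz":0.0253,"dx":-0.0524,"dy":-0.1143,"dz":0,"hand":0},{"wx":0,"wy":0,"wz":0.0253,"dx":-0.0524,"dy":-0.1143,"dz":0,"hand":0},{"wx":0,"wy":0,"wz":0.0253,"dx":-0.0524,"dy":-0.1143,"dz":0,"hand":0}]' && python3 -m jog '[{"wx":0,"wy":0,"wz":0.0253,"dx":-0.0524,"dy":-0.1143,"dz":0,"hand":0},{"wx":0,"wy":0,"wz":0,"dx":0,"dy":0,"dz":0,"hand":0},{"wx":0,"wy":0,"wz":0,"dx":0,"dy":0,"dz":0,"hand":0},{"wx":0,"wy":0,"wz":0,"dx":0,"dy":0,"dz":0,"hand":0}]';python3 yaw.py;python3 chk.py bottle .4675 -.2937
```

```text
clock: 28.25
tool_pos: [0.6098, 0.0182, 0.245]
eef_rot: [0.412, 0.911, -0.0, 0.0]
contact_force: [0.6, -0.7, 0.9]
opening: 1.002
finger_force: 0.0
clock: 28.67
tool_pos: [0.5443, -0.1248, 0.2451]
eef_rot: [0.294, 0.956, -0.0, 0.0]
contact_force: [0.8, -0.3, 0.0]
opening: 0.996
finger_force: 0.0
clock: 29.08
tool_pos: [0.4787, -0.2678, 0.2451]
eef_rot: [0.171, 0.985, -0.0, 0.0]
contact_force: [0.5, -0.5, -0.0]
opening: 1.002
finger_force: 0.0
clock: 29.42
tool_pos: [0.4668, -0.2941, 0.2453]
eef_rot: [0.147, 0.989, 0.001, 0.0]
contact_force: [0.1, 0.0, -0.3]
opening: 0.999
finger_force: 0.0
29.4167 [ 0.4668 -0.2941  0.2453] yaw 2.8466 q [ 1.09  0.81 -1.15  1.76  0.82  1.13  0.96] F [ 0.1  0.  -0.3]
bottle [ 0.4669 -0.294   0.2655  0.0063] 0.62 [('scene', 1022, 2), ('side', 1016, 2), ('wrist', 2889, 2)]
bottle [ 0.468  -0.292  -0.0891  0.0085] 0.53 [('scene', 1022, 2), ('side', 1016, 2), ('wrist', 2889, 2)]
```

```bash
python3 -m jog '[{"wx":0,"wy":0,"wz":0,"dx":0,"dy":0,"dz":-0.08,"hand":0},{"wx":0,"wy":0,"wz":0,"dx":0,"dy":0,"dz":-0.14,"hand":0},{"wx":0,"wy":0,"wz":0,"dx":0,"dy":0,"dz":-0.14,"hand":0},{"wx":0,"wy":0,"wz":0,"dx":0,"dy":0,"dz":-0.1,"hand":0},{"wx":0,"wy":0,"wz":0,"dx":0,"dy":0,"dz":-0.06,"hand":0}]' && python3 -m jog '[{"wx":0,"wy":0,"wz":0,"dx":0,"dy":0,"dz":-0.04,"hand":0},{"wx":0,"wy":0,"wz":0,"dx":0,"dy":0,"dz":-0.02,"hand":0},{"wx":0,"wy":0,"wz":0,"dx":0,"dy":0,"dz":-0.01,"hand":0},{"wx":0,"wy":0,"wz":0,"dx":0,"dy":0,"dz":0,"hand":0},{"wx":0,"wy":0,"wz":0,"dx":0,"dy":0,"dz":0,"hand":0}]' && python3 -m jog '[{"wx":0,"wy":0,"wz":0,"dx":0,"dy":0,"dz":0,"hand":0},{"wx":0,"wy":0,"wz":0,"dx":0,"dy":0,"dz":0,"hand":0}]'
```

```text
clock: 30.13
tool_pos: [0.4651, -0.2942, 0.1121]
eef_rot: [0.146, 0.989, 0.0, -0.002]
contact_force: [0.1, -0.5, 0.3]
opening: 1.002
finger_force: 0.0
clock: 30.55
tool_pos: [0.4672, -0.2949, 0.0985]
eef_rot: [0.147, 0.989, -0.0, 0.001]
contact_force: [-0.8, 0.4, 0.5]
opening: 1.0
finger_force: 0.0
clock: 30.72
tool_pos: [0.4669, -0.2951, 0.0983]
eef_rot: [0.147, 0.989, -0.0, 0.001]
contact_force: [0.5, -1.3, -0.5]
opening: 1.0
finger_force: 0.0
```

```bash
python3 -m jog '[{"wx":0,"wy":0,"wz":0,"dx":0,"dy":0.004,"dz":-0.006,"hand":0},{"wx":0,"wy":0,"wz":0,"dx":0,"dy":0,"dz":0,"hand":0.4},{"wx":0,"wy":0,"wz":0,"dx":0,"dy":0,"dz":0,"hand":1},{"wx":0,"wy":0,"wz":0,"dx":0,"dy":0,"dz":0,"hand":1},{"wx":0,"wy":0,"wz":0,"dx":0,"dy":0,"dz":0,"hand":1}]' 20 && python3 -m jog '[{"wx":0,"wy":0,"wz":0,"dx":0,"dy":0,"dz":0,"hand":1},{"wx":0,"wy":0,"wz":0,"dx":0,"dy":0,"dz":0,"hand":1},{"wx":0,"wy":0,"wz":0,"dx":0,"dy":0,"dz":0,"hand":1},{"wx":0,"wy":0,"wz":0,"dx":0,"dy":0,"dz":0,"hand":1},{"wx":0,"wy":0,"wz":0,"dx":0,"dy":0,"dz":0,"hand":1}]'; python3 yaw.py
```

```text
clock: 31.13
tool_pos: [0.4664, -0.2938, 0.096]
eef_rot: [0.147, 0.989, 0.0, 0.0]
contact_force: [-0.1, -0.3, 0.4]
opening: 0.719
finger_force: 0.0
clock: 31.55
tool_pos: [0.4665, -0.2937, 0.096]
eef_rot: [0.147, 0.989, 0.0, 0.0]
contact_force: [0.3, 0.9, -0.3]
opening: 0.426
finger_force: 20.0
31.55 [ 0.4665 -0.2937  0.096 ] yaw 2.8467 q [ 1.01  1.   -0.98  1.88  1.08  0.91  0.75] F [ 0.3  0.9 -0.3]
```

```bash
python3 -m jog '[{"wx":0,"wy":0,"wz":0,"dx":0,"dy":0,"dz":0.05,"hand":1},{"wx":0,"wy":0,"wz":0,"dx":0,"dy":0,"dz":0.12,"hand":1},{"wx":0,"wy":0,"wz":0,"dx":0,"dy":0,"dz":0.12,"hand":1},{"wx":0,"wy":0,"wz":0,"dx":0,"dy":0,"dz":0.1,"hand":1},{"wx":0,"wy":0,"wz":0,"dx":0,"dy":0,"dz":0.05,"hand":1}]' && python3 -m jog '[{"wx":0,"wy":0,"wz":0,"dx":0.05,"dy":0.03,"dz":0,"hand":1},{"wx":0,"wy":0,"wz":0,"dx":0.09,"dy":0.053,"dz":0,"hand":1},{"wx":0,"wy":0,"wz":0,"dx":0.09,"dy":0.053,"dz":0,"hand":1},{"wx":0,"wy":0,"wz":0,"dx":0.09,"dy":0.053,"dz":0,"hand":1},{"wx":0,"wy":0,"wz":0,"dx":0.09,"dy":0.053,"dz":0,"hand":1}]' && python3 -m jog '[{"wx":0,"wy":0,"wz":0,"dx":0.09,"dy":0.053,"dz":0,"hand":1},{"wx":0,"wy":0,"wz":0,"dx":0.09,"dy":0.053,"dz":0,"hand":1},{"wx":0,"wy":0,"wz":0,"dx":0.09,"dy":0.053,"dz":0,"hand":1},{"wx":0,"wy":0,"wz":0,"dx":0.09,"dy":0.053,"dz":0,"hand":1},{"wx":0,"wy":0,"wz":0,"dx":0.04,"dy":0.026,"dz":0,"hand":1}]' && python3 -m jog '[{"wx":0,"wy":0,"wz":0,"dx":0,"dy":0,"dz":0,"hand":1},{"wx":0,"wy":0,"wz":0,"dx":0,"dy":0,"dz":0,"hand":1},{"wx":0,"wy":0,"wz":0,"dx":0,"dy":0,"dz":0,"hand":1},{"wx":0,"wy":0,"wz":0,"dx":0,"dy":0,"dz":0,"hand":1}]'; python3 yaw.py; python3 - <<'E'
from fit import *
im=r.snapshot('wrist');i=r.camera_info('wrist');s=r.get_state()
for n in('bottle','round_tray'):
    for d in r.masks_of('wrist',n)[:2]: print(n,round(d['p'],2),np.round(d['bbox'],1))
t=prism(circ(.118),0,.01)+[.669,-.1736,0];p=proj(t,i);print('tray pred',p.min(0),p.max(0))
P=W['bottle']+[*s['tool_pos'][:2],s['tool_pos'][2]-.092];p=proj(P,i);print('bottle pred',p.min(0),p.max(0))
E
```

```text
clock: 31.97
tool_pos: [0.4675, -0.2936, 0.2094]
eef_rot: [0.147, 0.989, -0.0, 0.002]
contact_force: [1.3, 0.7, -4.2]
opening: 0.424
finger_force: 20.0
clock: 32.38
tool_pos: [0.569, -0.233, 0.2055]
eef_rot: [0.147, 0.989, -0.0, -0.001]
contact_force: [-0.5, 0.2, -4.0]
opening: 0.423
finger_force: 20.0
clock: 32.8
tool_pos: [0.6709, -0.1707, 0.2054]
eef_rot: [0.146, 0.989, 0.001, 0.0]
contact_force: [0.0, 1.0, -3.4]
opening: 0.423
finger_force: 20.0
clock: 33.13
tool_pos: [0.6677, -0.1755, 0.2056]
eef_rot: [0.148, 0.989, -0.001, -0.001]
contact_force: [0.6, 0.4, -3.3]
opening: 0.424
finger_force: 20.0
33.1333 [ 0.6677 -0.1755  0.2056] yaw 2.8452 q [ 0.64  0.99 -1.03  1.35  0.85  1.27  0.84] F [ 0.6  0.4 -3.3]
bottle 0.87 [267.7 160.9 373.  295.1]
round_tray 0.94 [277.2 122.7 373.2 199.3]
tray pred [273.12674756 123.28568344] [372.48753315 221.19763083]
bottle pred [269.18613897 163.22805351] [373.32739599 313.62178761]
```

Predicted and seen outlines agree. Lowering.

```bash
python3 -m jog '[{"wx":0,"wy":0,"wz":0,"dx":0,"dy":0,"dz":-0.06,"hand":1},{"wx":0,"wy":0,"wz":0,"dx":0,"dy":0,"dz":-0.12,"hand":1},{"wx":0,"wy":0,"wz":0,"dx":0,"dy":0,"dz":-0.12,"hand":1},{"wx":0,"wy":0,"wz":0,"dx":0,"dy":0,"dz":-0.05,"hand":1},{"wx":0,"wy":0,"wz":0,"dx":0,"dy":0,"dz":-0.03,"hand":1}]' && python3 -m jog '[{"wx":0,"wy":0,"wz":0,"dx":0,"dy":0,"dz":-0.02,"hand":1},{"wx":0,"wy":0,"wz":0,"dx":0,"dy":0,"dz":-0.01,"hand":1},{"wx":0,"wy":0,"wz":0,"dx":0,"dy":0,"dz":0,"hand":1},{"wx":0,"wy":0,"wz":0,"dx":0,"dy":0,"dz":0,"hand":1},{"wx":0,"wy":0,"wz":0,"dx":0,"dy":0,"dz":0,"hand":1}]'
```

```text
clock: 33.7
tool_pos: [0.667, -0.1744, 0.1076]
eef_rot: [0.147, 0.989, -0.0, -0.002]
contact_force: [-0.2, -0.3, -3.8]
opening: 0.426
finger_force: 20.0
clock: 34.12
tool_pos: [0.6698, -0.1737, 0.1049]
eef_rot: [0.147, 0.989, 0.0, 0.001]
contact_force: [0.5, 0.4, -2.8]
opening: 0.424
finger_force: 20.0
```

```bash
python3 -m jog '[{"wx":0,"wy":0,"wz":0,"dx":0,"dy":0,"dz":-0.01,"hand":1},{"wx":0,"wy":0,"wz":0,"dx":0,"dy":0,"dz":-0.01,"hand":1},{"wx":0,"wy":0,"wz":0,"dx":0,"dy":0,"dz":-0.006,"hand":1},{"wx":0,"wy":0,"wz":0,"dx":0,"dy":0,"dz":-0.003,"hand":1},{"wx":0,"wy":0,"wz":0,"dx":0,"dy":0,"dz":0,"hand":1}]' && python3 -m jog '[{"wx":0,"wy":0,"wz":0,"dx":0,"dy":0,"dz":-0.003,"hand":1},{"wx":0,"wy":0,"wz":0,"dx":0,"dy":0,"dz":0,"hand":1}]' && python3 -m jog '[{"wx":0,"wy":0,"wz":0,"dx":0,"dy":0,"dz":-0.003,"hand":1},{"wx":0,"wy":0,"wz":0,"dx":0,"dy":0,"dz":0,"hand":1}]'
```

```text
clock: 34.53
tool_pos: [0.6689, -0.1739, 0.0962]
eef_rot: [0.147, 0.989, -0.0, -0.0]
contact_force: [0.1, -0.0, -3.8]
opening: 0.428
finger_force: 20.0
clock: 34.7
tool_pos: [0.6692, -0.1737, 0.096]
eef_rot: [0.147, 0.989, 0.0, 0.0]
contact_force: [-0.6, 0.2, 0.7]
opening: 0.422
finger_force: 20.0
clock: 34.87
tool_pos: [0.6693, -0.1737, 0.096]
eef_rot: [0.147, 0.989, 0.0, 0.0]
contact_force: [-3.0, -0.4, 5.0]
opening: 0.42
finger_force: 20.0
```

It's seated. I'll release, go up, and step back so I can check the result.

```bash
python3 -m jog '[{"wx":0,"wy":0,"wz":0,"dx":0,"dy":0,"dz":0.002,"hand":0.45},{"wx":0,"wy":0,"wz":0,"dx":0,"dy":0,"dz":0,"hand":0},{"wx":0,"wy":0,"wz":0,"dx":0,"dy":0,"dz":0,"hand":0},{"wx":0,"wy":0,"wz":0,"dx":0,"dy":0,"dz":0,"hand":0},{"wx":0,"wy":0,"wz":0,"dx":0,"dy":0,"dz":0,"hand":0}]' && python3 -m jog '[{"wx":0,"wy":0,"wz":0,"dx":0,"dy":0,"dz":0.05,"hand":0},{"wx":0,"wy":0,"wz":0,"dx":0,"dy":0,"dz":0.14,"hand":0},{"wx":0,"wy":0,"wz":0,"dx":0,"dy":0,"dz":0.16,"hand":0},{"wx":0,"wy":0,"wz":0,"dx":0,"dy":0,"dz":0.16,"hand":0},{"wx":0,"wy":0,"wz":0,"dx":0,"dy":0,"dz":0.16,"hand":0}]' && python3 -m jog '[{"wx":0,"wy":0,"wz":0,"dx":-0.1,"dy":-0.08,"dz":0.1,"hand":0},{"wx":0,"wy":0,"wz":0,"dx":-0.1,"dy":-0.08,"dz":0.1,"hand":0},{"wx":0,"wy":0,"wz":0,"dx":-0.1,"dy":-0.08,"dz":0.1,"hand":0},{"wx":0,"wy":0,"wz":0,"dx":-0.1,"dy":-0.08,"dz":0,"hand":0},{"wx":0,"wy":0,"wz":0,"dx":-0.1,"dy":-0.08,"dz":0,"hand":0}]' && python3 -m jog '[{"wx":0,"wy":0,"wz":0,"dx":-0.1,"dy":-0.08,"dz":0,"hand":0},{"wx":0,"wy":0,"wz":0,"dx":-0.1,"dy":-0.08,"dz":0,"hand":0},{"wx":0,"wy":0,"wz":0,"dx":0,"dy":0,"dz":0,"hand":0},{"wx":0,"wy":0,"wz":0,"dx":0,"dy":0,"dz":0,"hand":0},{"wx":0,"wy":0,"wz":0,"dx":0,"dy":0,"dz":0,"hand":0}]';python3 yaw.py
python3 - <<'E'
from chk import *
for n,g in (('bottle',(.669,-.174)),('canister',(.676,.162)),('flask',(.4966,-.0108))): chk(n,g,('scene','side'))
a=r.snapshot('scene')[95:355,195:420];b=r.snapshot('side')[85:275,180:440]
o=np.zeros((520,800,3),np.uint8);o[:,:450]=cv2.resize(a,(450,520));o[:256,450:]=cv2.resize(b,(350,256))
cv2.imwrite('pics/end.png',o[:,:,::-1])
E
```

```text
clock: 35.28
tool_pos: [0.669, -0.1738, 0.0951]
eef_rot: [0.147, 0.989, 0.0, -0.0]
contact_force: [-0.0, -0.0, -0.2]
opening: 0.778
finger_force: 0.0
clock: 35.7
tool_pos: [0.6687, -0.1734, 0.2655]
eef_rot: [0.147, 0.989, 0.0, 0.0]
contact_force: [0.7, 0.3, 0.2]
opening: 1.002
finger_force: 0.0
clock: 36.12
tool_pos: [0.5437, -0.274, 0.3407]
eef_rot: [0.147, 0.989, -0.0, 0.002]
contact_force: [-0.2, -1.5, 0.2]
opening: 1.001
finger_force: 0.0
clock: 36.53
tool_pos: [0.4945, -0.3131, 0.3386]
eef_rot: [0.147, 0.989, 0.0, 0.001]
contact_force: [0.4, 0.7, 0.9]
opening: 1.003
finger_force: 0.0
36.5333 [ 0.4945 -0.3131  0.3386] yaw 2.8473 q [ 1.08  0.75 -1.18  1.53  0.7   1.34  1.11] F [0.4 0.7 0.9]
bottle [ 0.6691 -0.1724  0.0389  0.0079] 0.53 [('scene', 1182, 2), ('side', 891, 1)]
canister [ 0.6762  0.1621 -1.1114  0.0079] 0.51 [('scene', 1829, 5), ('side', 1409, 0)]
flask [ 0.4949 -0.0115  0.062   0.0038] 1.39 [('scene', 1574, 3), ('side', 1425, 3)]
```

View pics/end.png

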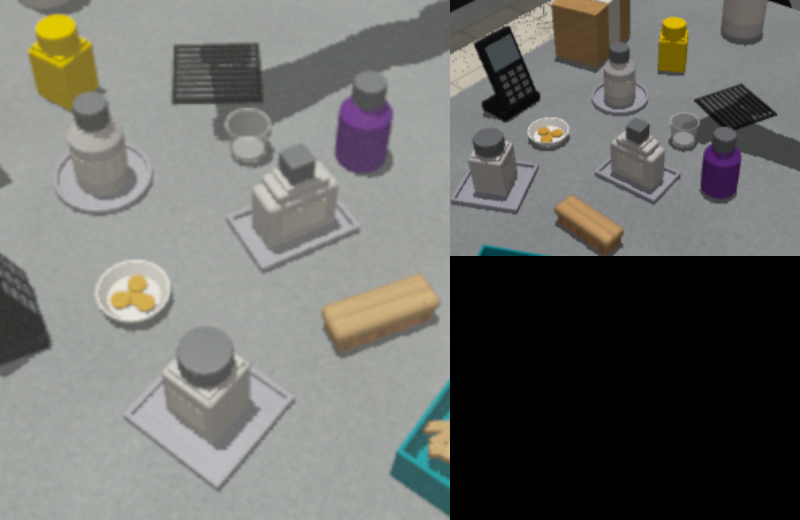

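The picture shows the bottle in the round tray (≈ 97,160), the flask lengthwise in the oblong tray (≈ 293,205) and the canister in the square tray (≈ 207,390). All three stand upright and within about 2 mm of centre. The cup, brush and dish are where they were, and the mat is empty. Handing in.

```bash
python3 -c "
from plant import r
print(r.finish_job())"
```

```text
the job is handed in; nothing more can be done
None
```

The job is handed in at about 37 s on the robot's clock: the bottle, canister and flask stand upright in the round, square and oblong trays, each measured within about 2 mm of centre, with the flask lengthwise; the cup, brush and dish were not moved.

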